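# Clear spilt rock chips from a laboratory balance and load a porcelain crucible

### The job

Rock chips from the last sample lie on the pan of the balance: pick the two chips out into the blue waste tub, then stand the white porcelain crucible upright in the middle of the emptied pan and slide the glass draught cover fully shut. Be gentle: grip the thin crucible only lightly and set it down without dropping it, never press or strike the weighing pan hard, and leave the two vials and the dropper bottle standing where they are on the cork mat.

Things in the scene. Friction and masses are not known exactly. Their poses are not given: they have to be found in the camera images.
- balance: White precision balance, fixed. Origin on the bench under the pan centre; x points to its rear (away from the robot), y to its left, z up. It spans x -171 to +198 mm, y +-103 mm; low front console (under 63 mm); rear housing (x over 92 mm) 117 mm high. Round the pan a square glass draught shield, 170 x 170 mm inside, 4 mm walls, rim at z = 117 mm; deck below the pan at z = 62 mm.
- pan: Square steel weighing pan, 142 x 142 x 4 mm, origin at the centre of its upper face, 75 mm above the bench; a 14 mm gap to the shield all round. It rests on an overload spring: gives way above 3 N, 2 N more per mm, to a stop at 6 mm. Loads or blows over 14 N in all spoil the weighing cell.
- pan_center (a point): Centre of the pan's upper face, with the axes of the balance.
- cover (a joint): Glass draught cover sliding on rails along the balance's x over the shield, m: 0 fully shut, 0.19 pushed fully back (its front edge then 95 mm behind the pan centre). It stays where left and takes about 1.2 N to slide. The pane's upper side is 122 mm above the bench. It starts part or fully open.
- cover_grip (a point): Centre of the cover's black grip fin, at the middle of its front edge; it moves with the cover. The fin is 12 mm thick (balance x), 46 mm wide (balance y) and stands 18 mm up from the pane; this point is 9 mm above the pane.
- chip_1_center (a point): Centre of a reddish-brown rock chip, an irregular stone lying flat on the pan: 27 mm long (own x), 18 mm wide (own y), 15 mm high, 16 g.
- chip_2_center (a point): Centre of a second, like rock chip: 24 mm long (own x), 17 mm wide (own y), 14 mm high.
- tub: Open square blue waste tub, 120 x 120 x 57 mm outside (rim 128 mm), 3 mm walls and floor, loose but heavy (0.5 kg); origin at the centre of its underside, z up.
- tub_floor (a point): Centre of the tub's inner floor.
- crucible: Empty thin-walled white porcelain crucible, 42 mm across the rim, 27 mm across the foot, 36 mm high, about 32 g; walls nearly upright over its upper half (40 mm across at 22 mm above the foot). Origin at the centre of its foot. It cracks when the fingers together press on it with more than 70 N (each finger half of that).
- crucible_center (a point): The crucible's centre, 18 mm above its foot. It starts on a flat cork mat, 190 x 190 x 6 mm, on the robot's right, with both vials and the dropper bottle about 65 to 160 mm away from it (centre to centre). A fixed rack of tubes, 115 mm high, stands behind the mat, at least 25 mm from it.
- vial_a_center (a point): Centre of the black-capped glass vial, 27 mm across, 62 mm high, upright on the mat.
- vial_c_center (a point): Centre of the white-capped glass vial, 27 mm across, 62 mm high, upright on the mat.
- dropper_bottle_center (a point): Centre of the amber dropper bottle, 38 mm across up to 70 mm height, 106 mm high in all, upright on the mat.
There are look-alikes about, which are no part of the job. Several things have the shape of the crucible; the one meant has the colours described above.

How it is judged:
By the outcome, as a careful person would: the job done as asked, in the order asked, and still so for the second after the job is handed in, with the robot touching nothing.
It also fails if it takes over 72 s, if anything falls off the work surface, if the arm or the gripper's body presses on something with over 40 N, if the wrist force passes 120 N, or if a joint passes its speed limit or range.

### The arm

A 6-joint arm with a two-finger parallel gripper is mounted at the origin on a cart in front of the work surface, level with it; the furniture and walls round the work are solid. World frame = base frame: x ahead of the robot, y to its left, z up, the work surface at z = 0. Lengths are in m, angles in degrees, forces in N, time in s.
With the tool pointing down it reaches from about 0.225 to 0.875 m from the base axis. Payload 3.4 kg.
Tool frame: the origin (TCP) lies on the centre line of the jaws, within the pads' length; the fingertips stand 11 mm ahead of it and the grasp point (between the pads) lies 8 mm behind it; z points along the fingers, x is the direction in which the jaws open and shut, and the axes are right-handed (so a half turn about z gives the same grasp; the last joint's range is limited). The gripper opens to 85 mm and grips with 20 to 120 N. Pads are 22 mm wide; open, the fingers measure 114 mm over their backs; the gripper's body (76 mm by 85 mm) begins 54 mm behind the grasp point. The pads swing forward as they close: fully open they stand 13 mm farther back than shut.
Start: joints at [-82.907, 15.808, 86.224, -0, 77.962, -6.933], TCP at [0.139, -0.558, 0.242] pointing down, gripper open.
Joint ranges: [-165.64, 165.64], [-43.16, 119.46], [12.63, 154.43], [-67.54, 247.53], [6.08, 155.33], [-154.97, 154.97]. Speed limits (degrees/s): [147.25, 147.25, 180, 180, 180, 180].

### API

Orientations are given as [roll, pitch, yaw] about the fixed x, y, z axes, in that order (R = Rz(yaw) Ry(pitch) Rx(roll)).
In Python, from bench import monitor, imaging, order, nets gives the robot as it stands.
- The arm moves only by the tool apply_moves, never from a script. Its argument "rows" is a list of rows, each an object of numbers: "hand": the opening, from 0 (shut) to 1 (fully open); "tx", "ty", "tz": the shift along the world's x, y, z each as a share of 600 mm, from -1 to 1; "roll": the turn about the world's z as a share of pi rad, from -1 to 1. A call has 1 to 12 rows; each row is the pose to reach, as a shift and turn from the pose commanded when the call began, turning the shorter way round; what a row does not reach only later rows make up. A row lasts 1/10 s, in which the tool goes at most 50 mm and 8.59 degrees, less where a joint would pass 70% of its speed; a pose out of reach is approached as far as the arm can. A call with a number of a shift or a turn outside -1 to 1 is refused whole. A call with a gripper value outside its range is refused whole. The fingers move at their own pace and stop on an object; "grip_force" is the grip in N (left out, the last holds). Time passes only in rows, so rows that repeat a pose let the fingers close. It gives the time, the measured TCP pose, the force and the opening at its end, in the units of the state.
- monitor.read_state(): the state, without advancing time (a new reading comes with each control period).
- imaging.capture(name): name is "scene" or "top"; returns a dict with "img" (480x640x3 uint8, red, green, blue), "mtx" (3x3 intrinsics, pixels), "position" and "attitude" of the camera in the world. Camera axes: x right, y down, z forward; pixel columns grow to the right and rows downward; lengths in m; the calibration is good to about 2 mm. A picture is of the moment at which its call begins. There is no depth.
- order.finish_job(): hands the job in, once; it reports no verdict.
Trained networks look in the newest picture that a camera, given by its name, has taken for a name from the list of things; names that differ only in an ending like _2 or _b are one class to them, and where a whole thing is asked for, a point or a joint stands for the part that bears it (a point fixed in the world has none). Each returns a list of dicts, best first, with "confidence" (0 to 1); they miss things now and then, are a little off and sometimes report something else, mostly with a low value. They report only what shows in the picture. A call takes as long as a camera call. They do not tell look-alikes from the thing itself.
- nets.look_for(camera, thing): "xyz" ([x, y, z] in m, in world coordinates, good to about 4 mm: the middle of the surface that is visible of it).
- nets.landmark_of(camera, thing): "xyz" ([x, y, z] in m, in world coordinates, good to about 4 mm: a listed point, or the origin of a listed thing).
The state is a dict: "time": time; "qpos": joint angles; "qvel": joint speeds; "joint_efforts": joint torques, N m; "position": TCP position; "tool_rot": TCP orientation; "contact_force": force on the tool from outside, world axes, zero at the start; "moment": the same for the moment, N m; "gripper_width": finger opening in m.
Only numpy, scipy, OpenCV 4.12 (cv2) and the standard library are available. Lean on these libraries where they do the work, as an engineer would, in place of code of your own. Each camera call takes 0.05 s, during which the arm holds its last target.

## Working session

There is one attempt and no reset: what is moved stays moved. The work goes in short steps, Python scripts to look and compute and a tool call to move; the robot and the scene stay as the last step left them, time stands still between calls to the robot, and variables do not carry over. Pictures are saved under pics/ and viewed, and the job is handed in when it is done.

Besides the shell and the picture viewer there is one more tool, called after "Emit:" by a JSON object that holds its "name" and its "arguments". apply_moves: Moves the arm, as the interface text tells. Shift numbers are shares of 600 mm and turn numbers shares of pi rad, none past 1 either way. Its arguments: {"type":"object","properties":{"rows":{"type":"array","items":{"type":"object","properties":{"hand":{"type":"number"},"tx":{"type":"number","minimum":-1,"maximum":1},"ty":{"type":"number","minimum":-1,"maximum":1},"tz":{"type":"number","minimum":-1,"maximum":1},"roll":{"type":"number","minimum":-1,"maximum":1}}}},"grip_force":{"type":"number"}},"required":["rows"]}

```bash
ls; mkdir -p pics
python3 - <<'E'
from bench import monitor, imaging, order, nets
import cv2, numpy as np
s=monitor.read_state(); print(s)
for c in ("scene","top"):
    d=imaging.capture(c); cv2.imwrite(f"pics/{c}0.png",d["img"][:,:,::-1]); print(c,d["mtx"],d["position"],d["attitude"])
    for t in ["balance","pan_center","cover_grip","chip_1_center","tub","tub_floor","crucible","crucible_center","vial_a_center","vial_c_center","dropper_bottle_center"]:
        print(t,[(np.round(r["xyz"],4).tolist(),round(r["confidence"],2)) for r in nets.landmark_of(c,t)])
print(monitor.read_state()["time"])
E
```

```text
pics
{'time': 0.0, 'qpos': array([-8.29067639e+01,  1.58464138e+01,  8.62961107e+01,  3.52936514e-04,
        7.79611427e+01, -6.93219384e+00]), 'qvel': array([-0.14792521,  0.01332145, -0.02020414, -0.11455861,  0.00557134,
       -0.06374137]), 'joint_efforts': array([-1.61783282e-03, -4.16781700e+01, -2.45806503e+01, -2.07081998e-04,
        1.09940246e-02,  1.00555511e-05]), 'position': array([ 0.13929162, -0.55734545,  0.24144552]), 'tool_rot': array([-1.79987145e+02,  1.02867661e-01, -7.59746325e+01]), 'contact_force': array([-0.13767967,  0.50996092, -0.20876972]), 'moment': array([-0.01750229,  0.02804638,  0.03477943]), 'gripper_width': 0.0854389336818592}
scene [[587.94744387   0.         313.50936506]
 [  0.         587.94744387 231.72197241]
 [  0.           0.           1.        ]] [-0.29954126 -0.41035823  1.00897517] [-1.33413334e+02  1.22925782e-01 -6.48719973e+01]
balance [([0.537, 0.0086, -0.0004], 0.64)]
pan_center [([0.5384, 0.0075, 0.0787], 0.84)]
cover_grip [([0.6018, 0.0001, 0.1326], 0.64), ([0.5526, -0.018, 0.0769], 0.53), ([0.5078, -0.2655, 0.0211], 0.43)]
c
[... 871 characters left out ...]
, 0.006, 0.0011], 0.7)]
cover_grip [([0.5988, 0.0007, 0.1275], 0.7)]
chip_1_center [([0.5536, -0.0185, 0.0858], 0.6)]
tub [([0.4185, 0.3282, -0.006], 0.62)]
tub_floor [([0.4209, 0.3272, 0.0019], 0.67), ([0.6013, -0.0042, 0.1287], 0.3)]
crucible [([0.4225, -0.344, 0.0356], 0.55), ([0.5103, -0.2625, 0.0072], 0.54), ([0.7972, -0.1534, 0.0013], 0.52), ([0.808, -0.0347, 0.0011], 0.46)]
crucible_center [([0.3386, -0.1441, 0.0204], 0.81), ([0.51, -0.2607, 0.0231], 0.57), ([0.7919, -0.1522, 0.0194], 0.51), ([0.8097, -0.0339, 0.0226], 0.43)]
vial_a_center [([0.4167, -0.2637, 0.0388], 0.47)]
vial_c_center [([0.4236, -0.3444, 0.0344], 0.54)]
dropper_bottle_center [([0.5028, -0.3594, 0.0606], 0.53)]
1.2
```

View pics/scene0.png

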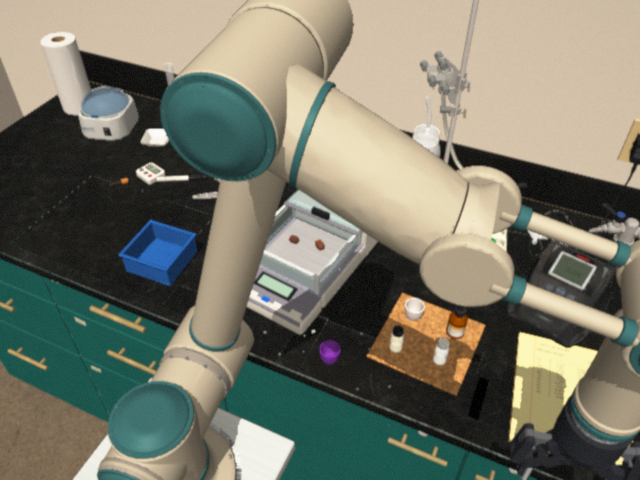

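View pics/top0.png

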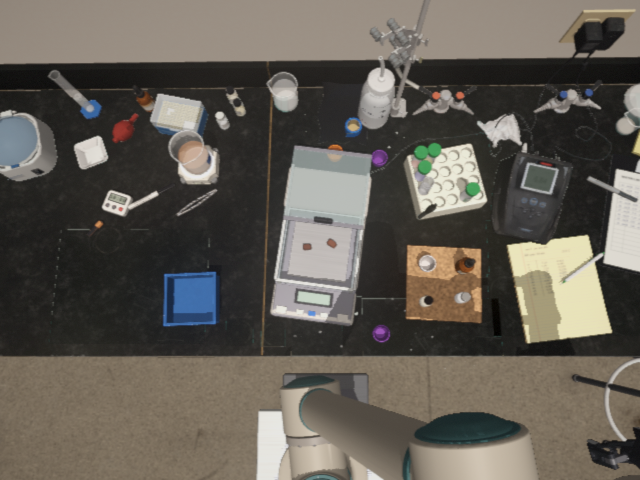

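The candidates for "white crucible" in the top image are the white cup on the mat at (427,263), purple cups at (381,333) and (380,158), and an orange one at (335,152). The white-capped vial at (463,297) could also be confused with it. By the description I choose the white cup at (427,263), and I'll check it in a crop along with the pan.

```bash
cat > h.py <<'E'
import numpy as np, cv2
from scipy.spatial.transform import Rotation as R
def cam(d): return np.array(d["mtx"]),np.array(d["position"]),R.from_euler("xyz",d["attitude"],degrees=True).as_matrix()
def px2w(d,u,v,z):
    K,p,r=cam(d); ray=r@np.linalg.inv(K)@np.array([u,v,1.]); return p+ray*(z-p[2])/ray[2]
def w2px(d,X):
    K,p,r=cam(d); q=K@(r.T@(np.array(X)-p)); return q[:2]/q[2]
E
python3 - <<'E'
from bench import imaging
import cv2,pickle
t=imaging.capture("top"); s=imaging.capture("scene"); pickle.dump((t,s),open("cap.pkl","wb"))
a=cv2.resize(t["img"][135:335,260:380,::-1],None,fx=3,fy=3,interpolation=cv2.INTER_CUBIC)
b=cv2.resize(t["img"][235:335,395:495,::-1],None,fx=4,fy=4,interpolation=cv2.INTER_CUBIC)
cv2.imwrite("pics/pan.png",a);cv2.imwrite("pics/mat.png",b)
c=cv2.resize(s["img"][180:340,230:390,::-1],None,fx=3.7,fy=3.7,interpolation=cv2.INTER_CUBIC);cv2.imwrite("pics/pans.png",c)
E
```

```text
(no output)
```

View pics/pan.png

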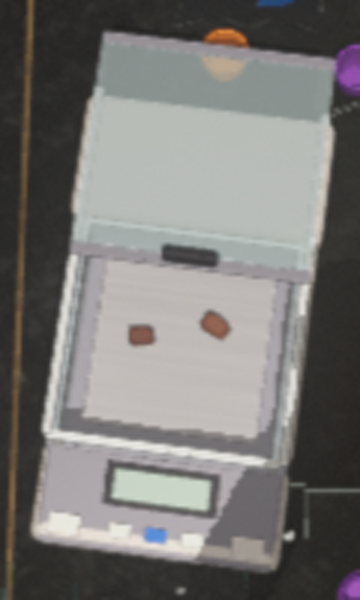

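View pics/mat.png

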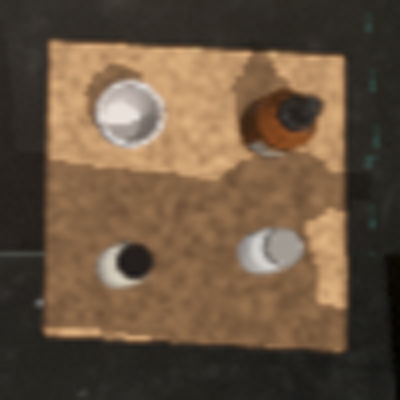

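View pics/pans.png

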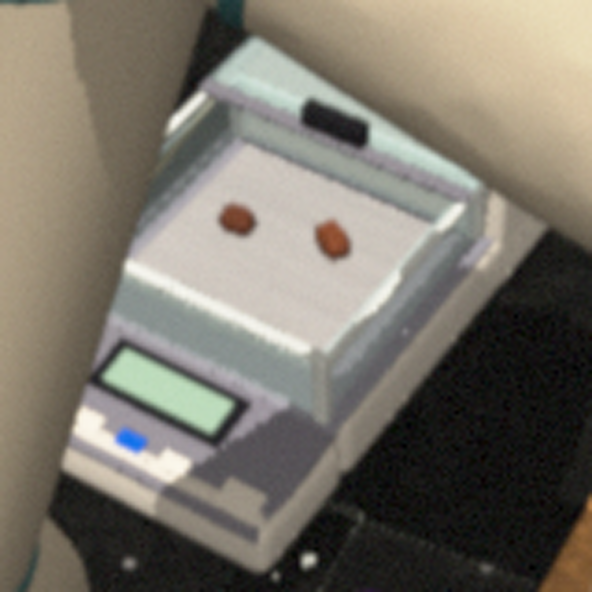

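```bash
cat > fit.py <<'E'
import pickle,numpy as np,cv2
from scipy.optimize import least_squares
from h import *
t,s=pickle.load(open("cap.pkl","rb"))
T=lambda u,v:(260+u/3,135+v/3); S=lambda u,v:(230+u/3.7,180+v/3.7)
pts=[(t,T(82,416),(-.071,.071,.075)),(t,T(255,438),(-.071,-.071,.075)),(t,T(45,437),(-.089,.089,.117)),(t,T(289,466),(-.089,-.089,.117)),
(s,S(320,352),(-.089,-.089,.117)),(s,S(243,140),(.071,.071,.075)),(s,S(437,215),(.071,-.071,.075))]
fin=[(t,T(190,255)),(s,S(336,122))]
def W(p,X): c,n=np.cos(p[2]),np.sin(p[2]); return np.array([p[0]+c*X[0]-n*X[1],p[1]+n*X[0]+c*X[1],X[2]])
def f(p):
    r=[w2px(d,W(p,X))-np.array(q) for d,q,X in pts]+[w2px(d,W(p,(p[3],0,.135)))-np.array(q) for d,q in fin]
    return np.concatenate(r)
o=least_squares(f,[.538,.007,-.1,.06],loss="soft_l1"); print(o.x[:2],np.degrees(o.x[2]),"fin x",o.x[3]); print(np.round(o.fun.reshape(-1,2),1))
print("fin world",W(o.x,(o.x[3],0,.131)))
for n,d,box in (("top",t,(290,345,230,260)),("scene",s,(280,330,230,255))):
    im=d["img"].astype(int); m=((im[:,:,0]-im[:,:,2]>35)&(im[:,:,0]>60)).astype(np.uint8)
    mm=np.zeros_like(m); a,b,c,e=box; mm[c:e,a:b]=m[c:e,a:b]
    k,l,st,ce=cv2.connectedComponentsWithStats(mm)
    for i in range(1,k):
        if st[i,4]<10: continue
        ys,xs=np.where(l==i); P=np.array([px2w(d,x,y,.0845)[:2] for x,y in zip(xs,ys)])
        w,v=np.linalg.eigh(np.cov(P.T)); ax=v[:,1]
        print(n,st[i,4],np.round(ce[i],1),"w",np.round(P.mean(0),4),"len/wid",np.round(np.sqrt(w[::-1]*12)*1000,1),"axis deg",np.degrees(np.arctan2(ax[1],ax[0]))%180)
E
python3 fit.py
```

```text
[0.53771214 0.00543364] -7.360362959237133 fin x 0.06160942474869504
[[-0.3  0.9]
 [-0.2  0.8]
 [ 1.8 -1.7]
 [-4.1 -1.8]
 [ 1.1  0.6]
 [ 0.7  0.7]
 [ 0.2  2.9]
 [-1.  -0.2]
 [-1.  -0.5]]
fin world [ 0.59881391 -0.00245911  0.131     ]
top 46 [331.3 243.1] w [ 0.5522 -0.0236] len/wid [19.8 13.9] axis deg 55.06212470455376
top 32 [306.8 246.3] w [0.5446 0.0365] len/wid [16.1 12.3] axis deg 85.0573883589591
scene 51 [293.6 238.5] w [0.545  0.0376] len/wid [22.6 16.2] axis deg 40.66999353726001
scene 69 [319.3 244. ] w [ 0.5536 -0.0224] len/wid [30.  16.1] axis deg 36.69642539228252
```

The mat crop confirms the white cup at (130,112) in the crop, which is the target crucible. The chips sit at (331,243) and (307,246) in the top image. The cover fin at (323,220) is only about 62 mm behind the pan centre. I'll push the cover further back first to make room, and use closed fingers for that.

Emit:
{"name": "apply_moves", "arguments": {"rows": [{"hand": 0,"tx": 0.7,"ty": 0.935,"tz": -0.03,"roll": 0.38},{"hand": 0,"tx": 0.7,"ty": 0.935,"tz": -0.03,"roll": 0.38},{"hand": 0,"tx": 0.7,"ty": 0.935,"tz": -0.03,"roll": 0.38},{"hand": 0,"tx": 0.7,"ty": 0.935,"tz": -0.03,"roll": 0.38},{"hand": 0,"tx": 0.7,"ty": 0.935,"tz": -0.03,"roll": 0.38},{"hand": 0,"tx": 0.7,"ty": 0.935,"tz": -0.03,"roll": 0.38},{"hand": 0,"tx": 0.7,"ty": 0.935,"tz": -0.03,"roll": 0.38},{"hand": 0,"tx": 0.7,"ty": 0.935,"tz": -0.03,"roll": 0.38},{"hand": 0,"tx": 0.7,"ty": 0.935,"tz": -0.03,"roll": 0.38},{"hand": 0,"tx": 0.7,"ty": 0.935,"tz": -0.03,"roll": 0.38},{"hand": 0,"tx": 0.7,"ty": 0.935,"tz": -0.03,"roll": 0.38},{"hand": 0,"tx": 0.7,"ty": 0.935,"tz": -0.03,"roll": 0.38}], "grip_force": 20}}

```text
time: 2.5
position: [0.4998, -0.0759, 0.2272]
tool_rot: [180.0, -0.1, -7.6]
contact_force: [-0.2, -1.7, 0.2]
gripper_width: -0.0002
```

Emit:
{"name": "apply_moves", "arguments": {"rows": [{"hand": 0,"tx": 0.1,"ty": 0.132,"tz": 0},{"hand": 0,"tx": 0.1,"ty": 0.132,"tz": 0},{"hand": 0,"tx": 0.1,"ty": 0.132,"tz": -0.03},{"hand": 0,"tx": 0.1,"ty": 0.132,"tz": -0.1},{"hand": 0,"tx": 0.1,"ty": 0.132,"tz": -0.143},{"hand": 0,"tx": 0.1,"ty": 0.132,"tz": -0.143}]}}

```text
invalid input
```

Emit:
{"name": "apply_moves", "arguments": {"rows": [{"hand": 0,"tx": 0.1,"ty": 0.132,"tz": 0,"roll": 0},{"hand": 0,"tx": 0.1,"ty": 0.132,"tz": 0,"roll": 0},{"hand": 0,"tx": 0.1,"ty": 0.132,"tz": -0.03,"roll": 0},{"hand": 0,"tx": 0.1,"ty": 0.132,"tz": -0.1,"roll": 0},{"hand": 0,"tx": 0.1,"ty": 0.132,"tz": -0.143,"roll": 0},{"hand": 0,"tx": 0.1,"ty": 0.132,"tz": -0.143,"roll": 0}], "grip_force": 20}}

```text
time: 3.1
position: [0.5559, 0.0021, 0.1374]
tool_rot: [180.0, 0.5, -7.5]
contact_force: [0.3, -0.2, 0.1]
gripper_width: 0.0
```

Emit:
{"name": "apply_moves", "arguments": {"rows": [{"hand": 0,"tx": 0.015,"ty": -0.002,"tz": 0.004,"roll": 0},{"hand": 0,"tx": 0.03,"ty": -0.004,"tz": 0.005,"roll": 0},{"hand": 0,"tx": 0.045,"ty": -0.006,"tz": 0.005,"roll": 0},{"hand": 0,"tx": 0.06,"ty": -0.008,"tz": 0.005,"roll": 0},{"hand": 0,"tx": 0.075,"ty": -0.01,"tz": 0.005,"roll": 0},{"hand": 0,"tx": 0.088,"ty": -0.012,"tz": 0.005,"roll": 0},{"hand": 0,"tx": 0.088,"ty": -0.012,"tz": 0.005,"roll": 0}], "grip_force": 20}}

```text
time: 3.8
position: [0.6139, -0.006, 0.1445]
tool_rot: [-180.0, -0.2, -7.6]
contact_force: [1.6, -0.0, 2.0]
gripper_width: 0.0001
```

Run:
```python
from bench import imaging,monitor
import cv2
t=imaging.capture("top")
cv2.imwrite("pics/p1.png",cv2.resize(t["img"][135:335,240:440,::-1],None,fx=3,fy=3,interpolation=cv2.INTER_CUBIC))
s=monitor.read_state();print(s["position"],s["contact_force"])
```

```text
[ 0.61343934 -0.00597207  0.14452388] [1.32788018 0.20059765 2.14267621]
```

View pics/p1.png

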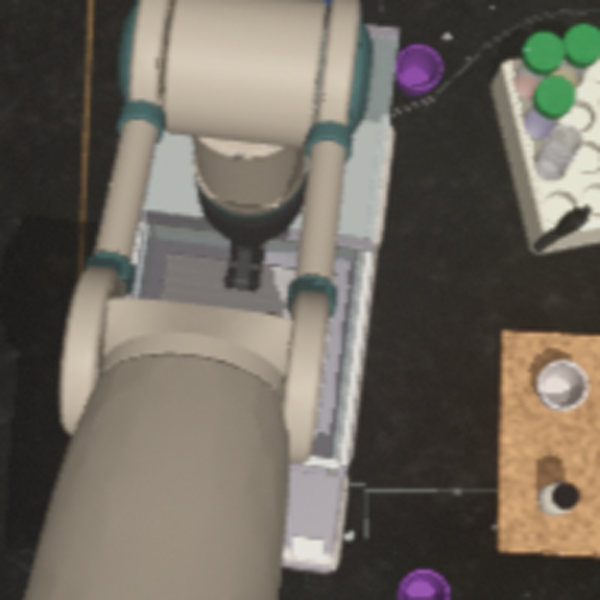

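The cover moved back about 27 mm (front edge corner now at (366,218) in the top image). Next I move above chip 1.

Emit:
{"name": "apply_moves", "arguments": {"rows": [{"hand": 0,"tx": -0.02,"ty": 0.003,"tz": 0,"roll": 0},{"hand": 0.5,"tx": -0.1,"ty": -0.029,"tz": 0.02,"roll": -0.153},{"hand": 0.5,"tx": -0.1,"ty": -0.029,"tz": 0.02,"roll": -0.153},{"hand": 0.5,"tx": -0.1,"ty": -0.029,"tz": 0.02,"roll": -0.153},{"hand": 0.5,"tx": -0.1,"ty": -0.029,"tz": 0.01,"roll": -0.153},{"hand": 0.5,"tx": -0.1,"ty": -0.029,"tz": 0.0,"roll": -0.153}], "grip_force": 20}}

```text
time: 4.45
position: [0.5499, -0.0229, 0.1439]
tool_rot: [180.0, 0.0, -35.1]
contact_force: [0.2, 1.0, 0.6]
gripper_width: 0.0428
```

Run:
```python
from bench import imaging,monitor
import cv2
t=imaging.capture("scene")
cv2.imwrite("pics/p2.png",cv2.resize(t["img"][160:320,220:400,::-1],None,fx=3.5,fy=3.5,interpolation=cv2.INTER_CUBIC))
s=monitor.read_state();print(s["position"],s["contact_force"],s["tool_rot"],s["gripper_width"])
```

```text
[ 0.54944832 -0.02278232  0.14270159] [ 0.5303107  -0.12700512 -0.70017127] [ 1.79915242e+02  1.61689515e-01 -3.50656370e+01] 0.04234217371931506
```

View pics/p2.png

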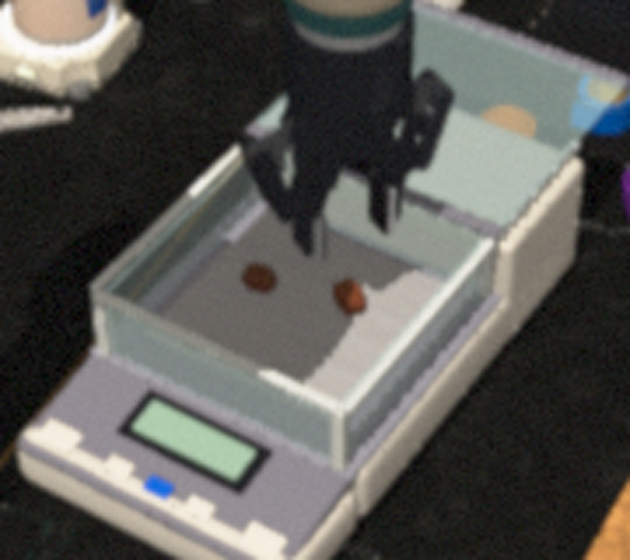

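Emit:
{"name": "apply_moves", "arguments": {"rows": [{"hand": 0.5,"tx": 0.0055,"ty": 0,"tz": -0.04,"roll": 0},{"hand": 0.5,"tx": 0.0055,"ty": 0,"tz": -0.07,"roll": 0},{"hand": 0.5,"tx": 0.0055,"ty": 0,"tz": -0.084,"roll": 0},{"hand": 0.5,"tx": 0.0055,"ty": 0,"tz": -0.084,"roll": 0}], "grip_force": 20}}

```text
time: 4.9
position: [0.5534, -0.0229, 0.0924]
tool_rot: [179.9, 0.2, -35.1]
contact_force: [0.6, 1.4, -1.1]
gripper_width: 0.0426
```

Run:
```python
from bench import imaging,monitor
import cv2
t=imaging.capture("scene")
cv2.imwrite("pics/p3.png",cv2.resize(t["img"][200:280,270:370,::-1],None,fx=6,fy=6,interpolation=cv2.INTER_CUBIC))
s=monitor.read_state();print(s["position"],s["contact_force"],s["tool_rot"],s["gripper_width"])
```

```text
[ 0.55436279 -0.02298325  0.09334518] [-0.42261134 -0.24304542  0.46250884] [ 1.79961534e+02  7.12230610e-02 -3.50885091e+01] 0.04267784454986919
```

View pics/p3.png

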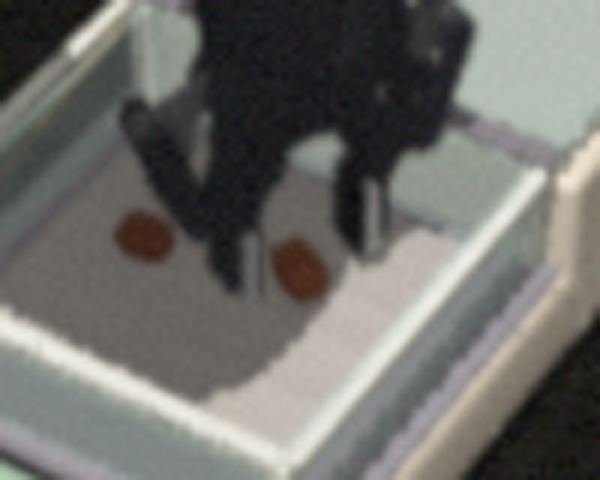

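The chip lies between the two tips, at (300,268) in the crop against a tip midpoint of about (305,272). I go 2 mm lower and close.

Emit:
{"name": "apply_moves", "arguments": {"rows": [{"hand": 0.5,"tx": 0,"ty": 0,"tz": -0.004,"roll": 0},{"hand": 0.0,"tx": 0,"ty": 0,"tz": -0.005,"roll": 0},{"hand": 0.0,"tx": 0,"ty": 0,"tz": -0.005,"roll": 0},{"hand": 0.0,"tx": 0,"ty": 0,"tz": -0.005,"roll": 0},{"hand": 0.0,"tx": 0,"ty": 0,"tz": -0.005,"roll": 0},{"hand": 0.0,"tx": 0,"ty": 0,"tz": -0.005,"roll": 0}], "grip_force": 25}}

```text
time: 5.55
position: [0.5551, -0.0231, 0.0912]
tool_rot: [-180.0, -0.0, -35.1]
contact_force: [-0.9, 0.6, 2.9]
gripper_width: 0.0152
```

Emit:
{"name": "apply_moves", "arguments": {"rows": [{"hand": 0.0,"tx": 0,"ty": 0,"tz": 0.03,"roll": 0},{"hand": 0.0,"tx": 0,"ty": 0,"tz": 0.09,"roll": 0},{"hand": 0.0,"tx": 0,"ty": 0,"tz": 0.15,"roll": 0},{"hand": 0.0,"tx": 0,"ty": 0,"tz": 0.15,"roll": 0}], "grip_force": 25}}

```text
time: 5.95
position: [0.5583, -0.0237, 0.1857]
tool_rot: [-179.7, -0.6, -35.1]
contact_force: [0.8, 0.3, 0.4]
gripper_width: 0.0152
```

Run:
```python
from bench import imaging,monitor
import cv2
t=imaging.capture("scene")
cv2.imwrite("pics/p4.png",cv2.resize(t["img"][140:340,120:400,::-1],None,fx=2.8,fy=2.8,interpolation=cv2.INTER_CUBIC))
s=monitor.read_state();print(s["position"],s["contact_force"],s["tool_rot"],s["gripper_width"])
```

```text
[ 0.55672649 -0.02347257  0.18318046] [-0.50935818  0.07052884 -1.1022699 ] [-179.85636819   -0.32191186  -35.10844398] 0.01545431400971706
```

View pics/p4.png

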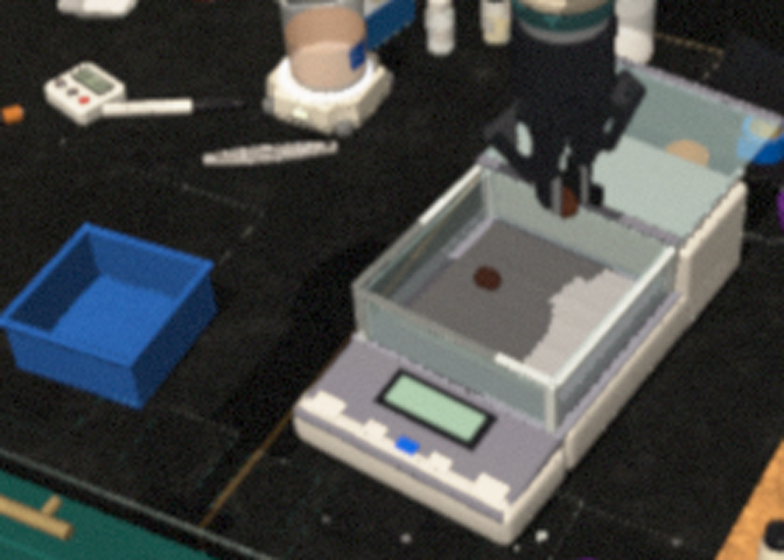

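Chip 1 is held at (567,200) in the crop, and chip 2 remains at (487,278). Now to the tub.

Emit:
{"name": "apply_moves", "arguments": {"rows": [{"hand": 0.0,"tx": -0.227,"ty": 0.585,"tz": 0,"roll": 0.16},{"hand": 0.0,"tx": -0.227,"ty": 0.585,"tz": 0,"roll": 0.16},{"hand": 0.0,"tx": -0.227,"ty": 0.585,"tz": 0,"roll": 0.16},{"hand": 0.0,"tx": -0.227,"ty": 0.585,"tz": 0,"roll": 0.16},{"hand": 0.0,"tx": -0.227,"ty": 0.585,"tz": 0,"roll": 0.16},{"hand": 0.0,"tx": -0.227,"ty": 0.585,"tz": 0,"roll": 0.16},{"hand": 0.0,"tx": -0.227,"ty": 0.585,"tz": 0,"roll": 0.16},{"hand": 0.0,"tx": -0.227,"ty": 0.585,"tz": -0.02,"roll": 0.16},{"hand": 0.0,"tx": -0.227,"ty": 0.585,"tz": -0.1,"roll": 0.16},{"hand": 0.0,"tx": -0.227,"ty": 0.585,"tz": -0.17,"roll": 0.16},{"hand": 0.0,"tx": -0.227,"ty": 0.585,"tz": -0.22,"roll": 0.16},{"hand": 0.0,"tx": -0.227,"ty": 0.585,"tz": -0.22,"roll": 0.16}], "grip_force": 25}}

```text
time: 7.2
position: [0.4144, 0.3255, 0.0437]
tool_rot: [179.6, 0.6, -6.3]
contact_force: [-1.0, 0.1, 1.0]
gripper_width: 0.0153
```

Emit:
{"name": "apply_moves", "arguments": {"rows": [{"hand": 0.5,"tx": 0,"ty": 0,"tz": 0,"roll": 0},{"hand": 0.5,"tx": 0,"ty": 0,"tz": 0,"roll": 0},{"hand": 0.5,"tx": 0,"ty": 0,"tz": 0,"roll": 0},{"hand": 0.5,"tx": 0,"ty": 0,"tz": 0.08,"roll": 0},{"hand": 0.5,"tx": 0,"ty": 0,"tz": 0.16,"roll": 0},{"hand": 0.5,"tx": 0,"ty": 0,"tz": 0.22,"roll": 0},{"hand": 0.5,"tx": 0.1,"ty": -0.22,"tz": 0.22,"roll": 0},{"hand": 0.5,"tx": 0.212,"ty": -0.485,"tz": 0.22,"roll": 0},{"hand": 0.5,"tx": 0.212,"ty": -0.485,"tz": 0.22,"roll": 0},{"hand": 0.5,"tx": 0.212,"ty": -0.485,"tz": 0.22,"roll": 0},{"hand": 0.5,"tx": 0.212,"ty": -0.485,"tz": 0.22,"roll": 0},{"hand": 0.5,"tx": 0.212,"ty": -0.485,"tz": 0.2,"roll": 0}], "grip_force": 25}}

```text
time: 8.4
position: [0.5406, 0.0516, 0.1749]
tool_rot: [-180.0, -0.4, -6.3]
contact_force: [0.5, -0.1, 0.5]
gripper_width: 0.0429
```

Run:
```python
from bench import imaging,monitor
from h import *
import cv2
t=imaging.capture("scene")
cv2.imwrite("pics/p5.png",cv2.resize(t["img"][140:340,120:400,::-1],None,fx=2.8,fy=2.8,interpolation=cv2.INTER_CUBIC))
im=t["img"].astype(int); m=((im[:,:,0]-im[:,:,2]>35)&(im[:,:,0]>60)).astype(np.uint8); m[:220]=0;m[265:]=0;m[:,:270]=0;m[:,340:]=0
k,l,st,ce=cv2.connectedComponentsWithStats(m)
for i in range(1,k):
  if st[i,4]>8: print(st[i,4],ce[i],px2w(t,*ce[i],.082))
s=monitor.read_state();print(s["position"],s["contact_force"],s["tool_rot"],s["gripper_width"])
```

```text
20 [293.55 239.65] [0.54397668 0.03734367 0.082     ]
[0.54341346 0.04412906 0.17283143] [ 2.24817596 -4.83682313 -0.7064339 ] [179.61464716  -0.4507028   -6.5233136 ] 0.04236859751263983
```

View pics/p5.png

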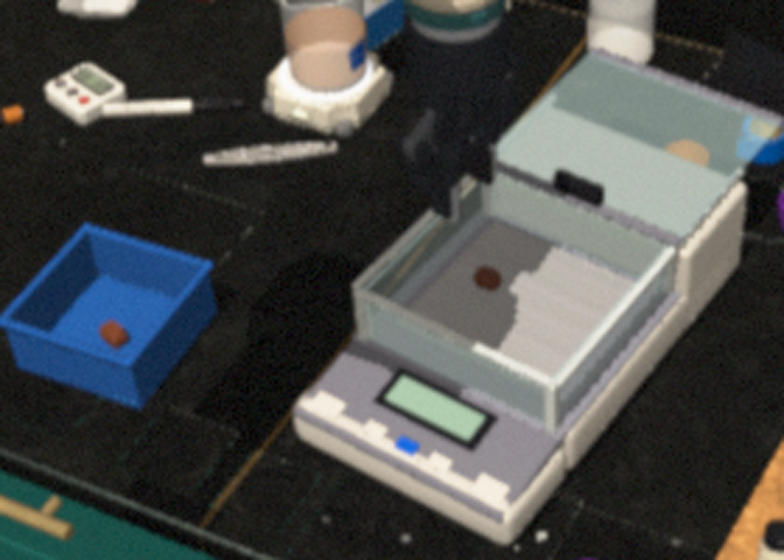

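Chip 1 lies in the tub at (113,333), and chip 2 is on the pan at (487,278). The arm was still settling, so I lower partly and read again.

Emit:
{"name": "apply_moves", "arguments": {"rows": [{"hand": 0.5,"tx": 0,"ty": 0,"tz": -0.03,"roll": 0},{"hand": 0.5,"tx": 0,"ty": 0,"tz": -0.05,"roll": 0},{"hand": 0.5,"tx": 0,"ty": 0,"tz": -0.05,"roll": 0}], "grip_force": 25}}

```text
time: 8.75
position: [0.5372, 0.0539, 0.141]
tool_rot: [180.0, 0.2, -6.3]
contact_force: [0.4, -0.3, 0.8]
gripper_width: 0.0424
```

Run:
```python
from bench import imaging,monitor
s=monitor.read_state();print(s["position"],s["contact_force"],s["tool_rot"],s["gripper_width"])
```

```text
[0.53716519 0.05391897 0.14102187] [ 0.39372801 -0.29458064  0.77558203] [ 1.79992741e+02  1.60825569e-01 -6.31766172e+00] 0.04244856010940112
```

Emit:
{"name": "apply_moves", "arguments": {"rows": [{"hand": 0.5,"tx": 0.0125,"ty": -0.028,"tz": 0,"roll": 0},{"hand": 0.5,"tx": 0.0125,"ty": -0.028,"tz": -0.03,"roll": 0},{"hand": 0.5,"tx": 0.0125,"ty": -0.028,"tz": -0.06,"roll": 0},{"hand": 0.5,"tx": 0.0125,"ty": -0.028,"tz": -0.082,"roll": 0},{"hand": 0.5,"tx": 0.0125,"ty": -0.028,"tz": -0.082,"roll": 0}], "grip_force": 25}}

```text
time: 9.25
position: [0.5449, 0.0379, 0.092]
tool_rot: [180.0, 0.1, -6.2]
contact_force: [-0.5, 0.4, 0.2]
gripper_width: 0.0425
```

Run:
```python
from bench import imaging,monitor
import cv2
t=imaging.capture("scene")
cv2.imwrite("pics/p6.png",cv2.resize(t["img"][200:280,260:360,::-1],None,fx=6,fy=6,interpolation=cv2.INTER_CUBIC))
s=monitor.read_state();print(s["position"],s["contact_force"],s["tool_rot"],s["gripper_width"])
```

```text
[0.54573796 0.03775677 0.09299919] [ 0.10775706  0.29311971 -0.22399939] [ 1.79998809e+02  3.13760573e-02 -6.23415679e+00] 0.0427530116081703
```

View pics/p6.png

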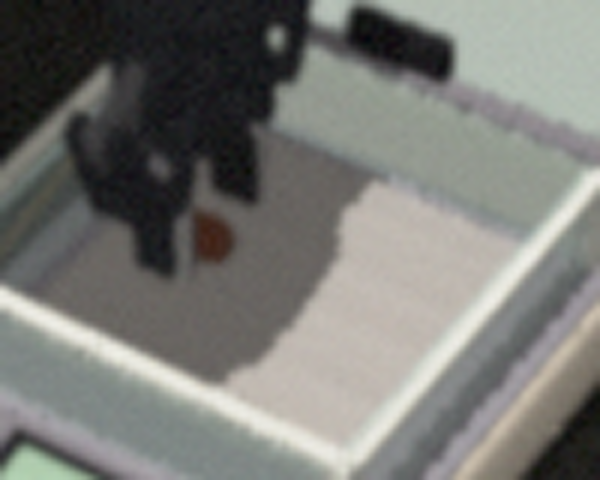

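Chip 2 at (212,238) is centred between the tips (midpoint about (205,233)). Closing.

Emit:
{"name": "apply_moves", "arguments": {"rows": [{"hand": 0.5,"tx": 0,"ty": 0,"tz": -0.005,"roll": 0},{"hand": 0.0,"tx": 0,"ty": 0,"tz": -0.006,"roll": 0},{"hand": 0.0,"tx": 0,"ty": 0,"tz": -0.006,"roll": 0},{"hand": 0.0,"tx": 0,"ty": 0,"tz": -0.006,"roll": 0},{"hand": 0.0,"tx": 0,"ty": 0,"tz": -0.006,"roll": 0},{"hand": 0.0,"tx": 0,"ty": 0,"tz": 0.01,"roll": 0},{"hand": 0.0,"tx": 0,"ty": 0,"tz": 0.06,"roll": 0},{"hand": 0.0,"tx": 0,"ty": 0,"tz": 0.14,"roll": 0},{"hand": 0.0,"tx": 0,"ty": 0,"tz": 0.15,"roll": 0},{"hand": 0.0,"tx": 0,"ty": 0,"tz": 0.15,"roll": 0}], "grip_force": 25}}

```text
time: 10.3
position: [0.5473, 0.0367, 0.185]
tool_rot: [-180.0, -0.3, -6.3]
contact_force: [0.3, -0.2, -1.0]
gripper_width: 0.0143
```

Run:
```python
from bench import imaging,monitor
import cv2
t=imaging.capture("scene")
cv2.imwrite("pics/p7.png",cv2.resize(t["img"][180:280,260:360,::-1],None,fx=5,fy=5,interpolation=cv2.INTER_CUBIC))
s=monitor.read_state();print(s["position"],s["contact_force"],s["tool_rot"],s["gripper_width"])
```

```text
[0.54602447 0.03681632 0.18317986] [-0.12400135 -0.53490874 -0.8965014 ] [ 1.79993472e+02 -5.53240706e-02 -6.31481051e+00] 0.01470238696693297
```

View pics/p7.png

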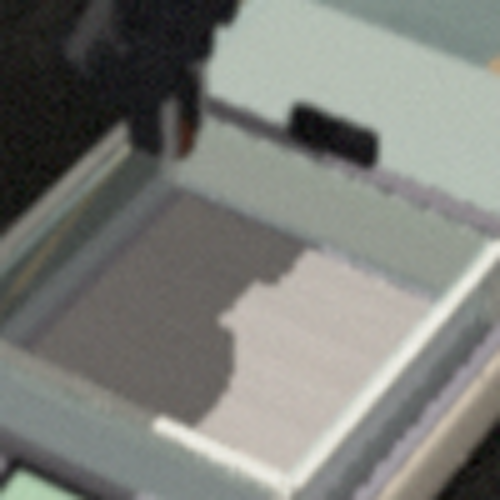

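Chip 2 is held at (188,138) and the pan is empty. Taking it to the tub.

Emit:
{"name": "apply_moves", "arguments": {"rows": [{"hand": 0.0,"tx": -0.2,"ty": 0.49,"tz": 0,"roll": 0},{"hand": 0.0,"tx": -0.2,"ty": 0.49,"tz": 0,"roll": 0},{"hand": 0.0,"tx": -0.2,"ty": 0.49,"tz": 0,"roll": 0},{"hand": 0.0,"tx": -0.2,"ty": 0.49,"tz": 0,"roll": 0},{"hand": 0.0,"tx": -0.2,"ty": 0.49,"tz": 0,"roll": 0},{"hand": 0.0,"tx": -0.2,"ty": 0.49,"tz": 0,"roll": 0},{"hand": 0.0,"tx": -0.2,"ty": 0.49,"tz": 0,"roll": 0},{"hand": 0.0,"tx": -0.2,"ty": 0.49,"tz": -0.06,"roll": 0},{"hand": 0.0,"tx": -0.2,"ty": 0.49,"tz": -0.13,"roll": 0},{"hand": 0.0,"tx": -0.2,"ty": 0.49,"tz": -0.2,"roll": 0},{"hand": 0.0,"tx": -0.2,"ty": 0.49,"tz": -0.22,"roll": 0},{"hand": 0.0,"tx": -0.2,"ty": 0.49,"tz": -0.22,"roll": 0}], "grip_force": 25}}

```text
time: 11.55
position: [0.424, 0.3295, 0.048]
tool_rot: [179.7, 0.3, -6.3]
contact_force: [-0.2, 0.3, 0.1]
gripper_width: 0.0141
```

Emit:
{"name": "apply_moves", "arguments": {"rows": [{"hand": 0.5,"tx": 0,"ty": 0,"tz": 0,"roll": 0},{"hand": 0.5,"tx": 0,"ty": 0,"tz": 0,"roll": 0},{"hand": 0.5,"tx": 0,"ty": 0,"tz": 0,"roll": 0},{"hand": 0.5,"tx": 0,"ty": 0,"tz": 0.08,"roll": 0},{"hand": 0.5,"tx": 0,"ty": 0,"tz": 0.16,"roll": 0},{"hand": 0.5,"tx": 0,"ty": 0,"tz": 0.24,"roll": 0},{"hand": 0.7,"tx": 0,"ty": 0,"tz": 0.3,"roll": 0},{"hand": 0.9,"tx": 0.1,"ty": -0.3,"tz": 0.3,"roll": 0},{"hand": 0.9,"tx": 0.1,"ty": -0.6,"tz": 0.3,"roll": 0},{"hand": 0.9,"tx": 0.1,"ty": -0.6,"tz": 0.3,"roll": 0},{"hand": 0.9,"tx": 0.1,"ty": -0.6,"tz": 0.3,"roll": 0}], "grip_force": 20}}

```text
time: 12.65
position: [0.4631, 0.1333, 0.2323]
tool_rot: [-180.0, -0.2, -6.3]
contact_force: [0.5, 0.7, -0.5]
gripper_width: 0.0769
```

Run:
```python
from bench import imaging,monitor
import cv2,pickle
t=imaging.capture("scene"); q=imaging.capture("top"); pickle.dump((q,t),open("cap2.pkl","wb"))
a=cv2.resize(t["img"][210:290,110:210,::-1],None,fx=4,fy=4,interpolation=cv2.INTER_CUBIC)
b=cv2.resize(t["img"][280:400,360:500,::-1],None,fx=320/120,fy=320/120,interpolation=cv2.INTER_CUBIC)
import numpy as np
cv2.imwrite("pics/p8.png",np.hstack([a,b]))
s=monitor.read_state();print(s["position"],s["contact_force"],s["tool_rot"],s["gripper_width"],s["time"])
```

```text
[0.46385547 0.12946865 0.23221177] [-0.04905574  0.67248168 -0.1336698 ] [179.8461336   -0.20050733  -6.7122591 ] 0.07674343951410292 12.75
```

View pics/p8.png

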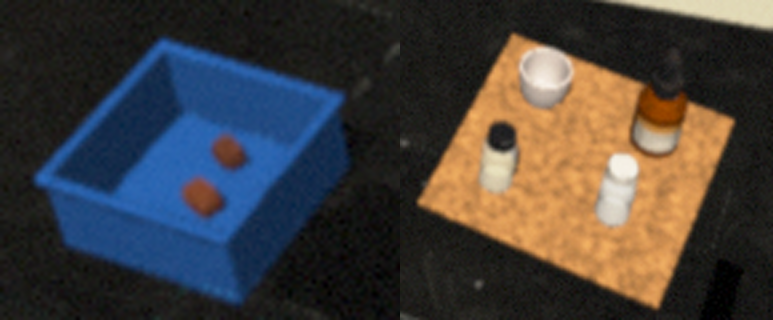

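Both chips are in the tub, at (203,196) and (230,151). The crucible stands upright at (546,76), with the vials and bottle undisturbed. Now I locate the crucible's rim precisely.

Run:
```python
import pickle
from h import *
q,t=pickle.load(open("cap2.pkl","rb"))
out=[]
for n,d in (("top",q),("scene",t)):
    # predicted outlines for hypotheses & whiteness-based segmentation
    u,v=w2px(d,(.5105,-.2625,.03)); u,v=int(u),int(v)
    hsv=cv2.cvtColor(d["img"],cv2.COLOR_RGB2HSV); m=((hsv[:,:,1]<55)&(hsv[:,:,2]>110)).astype(np.uint8)
    mm=np.zeros_like(m); mm[v-16:v+17,u-16:u+17]=m[v-16:v+17,u-16:u+17]
    k,l,st,ce=cv2.connectedComponentsWithStats(mm); i=1+np.argmax(st[1:,4]); print(n,(u,v),st[i],ce[i])
    # model: silhouette of frustum, compare centroid/bbox
    def sil(x,y):
        P=[]
        for z,r in ((.006,.0135),(.028,.020),(.042,.021)):
            for a in np.linspace(0,2*np.pi,40): P.append(w2px(d,(x+r*np.cos(a),y+r*np.sin(a),z)))
        h=cv2.convexHull(np.float32(P)); M=cv2.moments(h); return np.array([M["m10"]/M["m00"],M["m01"]/M["m00"]]),M["m00"],cv2.boundingRect(h)
    hull=cv2.convexHull(np.float32(np.argwhere(l==i)[:,::-1])); M=cv2.moments(hull); c=np.array([M["m10"]/M["m00"],M["m01"]/M["m00"]])
    from scipy.optimize import least_squares
    o=least_squares(lambda p: sil(*p)[0]-c,[.51,-.262],diff_step=1e-3); print(n,"xy",o.x,sil(*o.x)[1:],"obs area",M["m00"])
    big=cv2.resize(d["img"][v-25:v+25,u-25:u+25,::-1],None,fx=8,fy=8,interpolation=cv2.INTER_CUBIC)
    for z,r in ((.006,.0135),(.042,.021)):
        for a in np.linspace(0,2*np.pi,60):
            e=(w2px(d,(o.x[0]+r*np.cos(a),o.x[1]+r*np.sin(a),z))-[u-25,v-25]+.5)*8; cv2.circle(big,tuple(int(j) for j in e),1,(0,0,255),-1)
    out.append(big)
cv2.imwrite("pics/cru.png",np.hstack(out))
for u,v in ((415,217),(487,210)): print("rack",px2w(q,u,v,.115),px2w(q,u,v,0))
```

```text
top (425, 262) [419 255  17  17 226] [427.04424779 263.04867257]
top xy [ 0.50886671 -0.26477412] (229.54715358791873, (418, 254, 18, 18)) obs area 207.5
scene (413, 308) [405 297  19  23 332] [414.03012048 308.07228916]
scene xy [ 0.51227481 -0.26336342] (363.9975478667766, (404, 296, 21, 25)) obs area 316.0
rack [ 0.60928643 -0.2245979   0.115     ] [ 0.63810639 -0.24666556  0.        ]
rack [ 0.62558006 -0.39746983  0.115     ] [ 0.65613024 -0.43789474  0.        ]
```

View pics/cru.png

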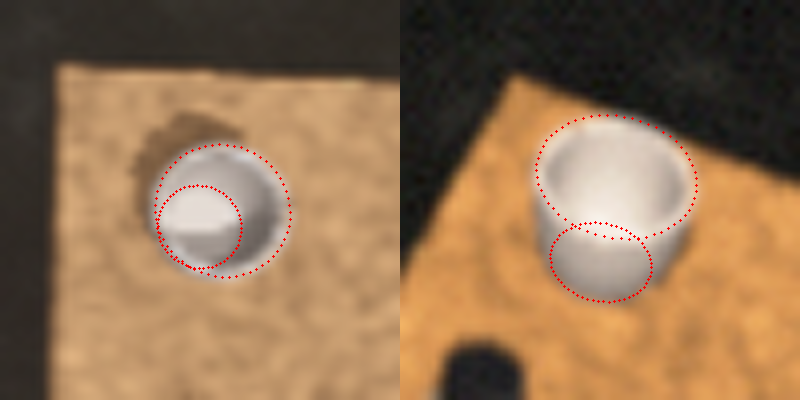

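Emit:
{"name": "apply_moves", "arguments": {"rows": [{"hand": 0.85,"tx": 0.078,"ty": -0.65,"tz": 0,"roll": -0.215},{"hand": 0.85,"tx": 0.078,"ty": -0.65,"tz": 0,"roll": -0.215},{"hand": 0.85,"tx": 0.078,"ty": -0.65,"tz": 0,"roll": -0.215},{"hand": 0.85,"tx": 0.078,"ty": -0.65,"tz": 0,"roll": -0.215},{"hand": 0.85,"tx": 0.078,"ty": -0.65,"tz": 0,"roll": -0.215},{"hand": 0.85,"tx": 0.078,"ty": -0.65,"tz": 0,"roll": -0.215},{"hand": 0.85,"tx": 0.078,"ty": -0.65,"tz": 0,"roll": -0.215},{"hand": 0.85,"tx": 0.078,"ty": -0.65,"tz": 0,"roll": -0.215},{"hand": 0.85,"tx": 0.078,"ty": -0.65,"tz": 0,"roll": -0.215},{"hand": 0.85,"tx": 0.078,"ty": -0.65,"tz": -0.05,"roll": -0.215},{"hand": 0.85,"tx": 0.078,"ty": -0.65,"tz": -0.12,"roll": -0.215},{"hand": 0.85,"tx": 0.078,"ty": -0.65,"tz": -0.12,"roll": -0.215}], "grip_force": 20}}

```text
time: 13.95
position: [0.5066, -0.2516, 0.1547]
tool_rot: [179.9, 0.6, -45.0]
contact_force: [-1.2, 0.5, -0.1]
gripper_width: 0.0726
```

Run:
```python
from bench import imaging,monitor
s=monitor.read_state();print(s["position"],s["qvel"].round(1));imaging.capture("top");s=monitor.read_state();print(s["position"],s["tool_rot"])
```

```text
[ 0.50655272 -0.25157711  0.15468769] [ 0.2 -2.4 -5.4 -0.2  3.4 -0.2]
[ 0.50835429 -0.25279242  0.15744031] [179.96838797   0.31487267 -44.96937533]
```

Emit:
{"name": "apply_moves", "arguments": {"rows": [{"hand": 0.85,"tx": 0.004,"ty": -0.018,"tz": -0.03,"roll": 0},{"hand": 0.85,"tx": 0.004,"ty": -0.018,"tz": -0.08,"roll": 0},{"hand": 0.85,"tx": 0.004,"ty": -0.018,"tz": -0.12,"roll": 0},{"hand": 0.85,"tx": 0.004,"ty": -0.018,"tz": -0.15,"roll": 0},{"hand": 0.85,"tx": 0.004,"ty": -0.018,"tz": -0.15,"roll": 0}], "grip_force": 20}}

```text
time: 14.5
position: [0.5123, -0.265, 0.069]
tool_rot: [-180.0, 0.1, -45.0]
contact_force: [0.5, -0.6, 0.2]
gripper_width: 0.0726
```

Run:
```python
from bench import imaging,monitor
import cv2,numpy as np
t=imaging.capture("scene")
a=cv2.resize(t["img"][260:360,360:470,::-1],None,fx=6,fy=6,interpolation=cv2.INTER_CUBIC)
cv2.imwrite("pics/p9.png",a)
P=[]
for _ in range(1):
    s=monitor.read_state();P.append(s["position"])
print(P,s["tool_rot"],s["gripper_width"],s["time"])
```

```text
[array([ 0.51313554, -0.26562485,  0.0702012 ])] [-1.79974600e+02 -7.72070007e-02 -4.49719975e+01] 0.07251446006724732 14.55
```

View pics/p9.png

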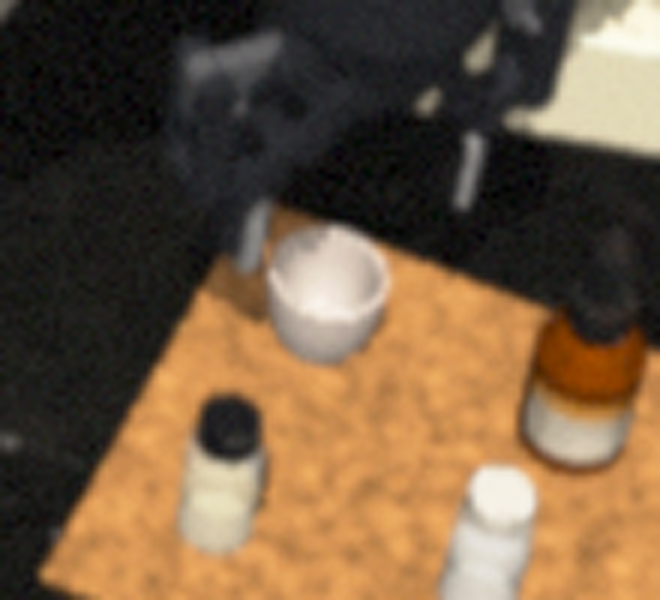

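The crucible at (328,290) lies between the pads with room on both sides. The camera is oblique and the tips are about 40 mm higher. Descending with a small correction.

Emit:
{"name": "apply_moves", "arguments": {"rows": [{"hand": 0.85,"tx": -0.004,"ty": 0.0025,"tz": -0.02,"roll": 0},{"hand": 0.85,"tx": -0.004,"ty": 0.0025,"tz": -0.04,"roll": 0},{"hand": 0.85,"tx": -0.004,"ty": 0.0025,"tz": -0.06,"roll": 0},{"hand": 0.85,"tx": -0.004,"ty": 0.0025,"tz": -0.076,"roll": 0},{"hand": 0.85,"tx": -0.004,"ty": 0.0025,"tz": -0.076,"roll": 0},{"hand": 0.85,"tx": -0.004,"ty": 0.0025,"tz": -0.076,"roll": 0}], "grip_force": 20}}

```text
time: 15.15
position: [0.5098, -0.2644, 0.023]
tool_rot: [180.0, 0.0, -45.0]
contact_force: [0.2, 0.3, -0.2]
gripper_width: 0.0728
```

Run:
```python
from bench import imaging,monitor
import cv2,numpy as np
t=imaging.capture("scene")
a=cv2.resize(t["img"][260:360,360:470,::-1],None,fx=6,fy=6,interpolation=cv2.INTER_CUBIC)
cv2.imwrite("pics/p10.png",a)
s=monitor.read_state()
print(s["position"],s["tool_rot"],s["gripper_width"],s["time"],s["contact_force"])
```

```text
[ 0.51000356 -0.26456029  0.02334211] [-1.79997561e+02 -2.75289412e-02 -4.50143428e+01] 0.07267997093963319 15.2 [-0.1635032  -0.21266647 -0.74211524]
```

View pics/p10.png

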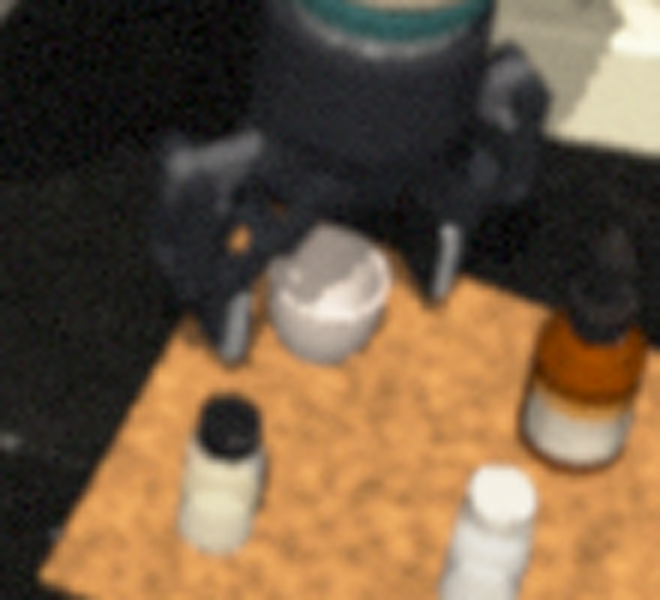

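Tips are at (235,358) and (435,300), straddling the crucible symmetrically. Closing gradually at 20 N.

Emit:
{"name": "apply_moves", "arguments": {"rows": [{"hand": 0.7,"tx": 0,"ty": 0,"tz": 0,"roll": 0},{"hand": 0.6,"tx": 0,"ty": 0,"tz": 0,"roll": 0},{"hand": 0.54,"tx": 0,"ty": 0,"tz": 0,"roll": 0},{"hand": 0.5,"tx": 0,"ty": 0,"tz": 0,"roll": 0},{"hand": 0.46,"tx": 0,"ty": 0,"tz": 0,"roll": 0},{"hand": 0.42,"tx": 0,"ty": 0,"tz": 0,"roll": 0},{"hand": 0.38,"tx": 0,"ty": 0,"tz": 0,"roll": 0},{"hand": 0.35,"tx": 0,"ty": 0,"tz": 0,"roll": 0},{"hand": 0.35,"tx": 0,"ty": 0,"tz": 0,"roll": 0}], "grip_force": 20}}

```text
time: 16.1
position: [0.5098, -0.2644, 0.0235]
tool_rot: [-180.0, -0.0, -45.0]
contact_force: [-1.5, 1.0, 5.4]
gripper_width: 0.0407
```

Emit:
{"name": "apply_moves", "arguments": {"rows": [{"hand": 0.3,"tx": 0,"ty": 0,"tz": 0.01,"roll": 0},{"hand": 0.3,"tx": 0,"ty": 0,"tz": 0.04,"roll": 0},{"hand": 0.3,"tx": 0,"ty": 0,"tz": 0.09,"roll": 0},{"hand": 0.3,"tx": 0,"ty": 0,"tz": 0.15,"roll": 0},{"hand": 0.3,"tx": 0,"ty": 0,"tz": 0.21,"roll": 0},{"hand": 0.3,"tx": 0,"ty": 0,"tz": 0.26,"roll": 0},{"hand": 0.3,"tx": 0,"ty": 0,"tz": 0.28,"roll": 0},{"hand": 0.3,"tx": 0,"ty": 0,"tz": 0.28,"roll": 0}], "grip_force": 20}}

```text
time: 16.9
position: [0.5105, -0.2649, 0.1927]
tool_rot: [-180.0, -0.2, -45.0]
contact_force: [0.8, -0.4, -0.2]
gripper_width: 0.0404
```

Run:
```python
from bench import imaging,monitor
import cv2,numpy as np
t=imaging.capture("scene")
a=cv2.resize(t["img"][200:360,340:500,::-1],None,fx=3.7,fy=3.7,interpolation=cv2.INTER_CUBIC)
cv2.imwrite("pics/p11.png",a)
s=monitor.read_state()
print(s["position"],s["tool_rot"],s["gripper_width"],s["time"],s["contact_force"])
```

```text
[ 0.50959724 -0.26428584  0.19084964] [ 1.79999283e+02 -8.80766651e-03 -4.50161721e+01] 0.040632675829244125 16.95 [-0.33172705 -0.85422849 -1.01443805]
```

View pics/p11.png

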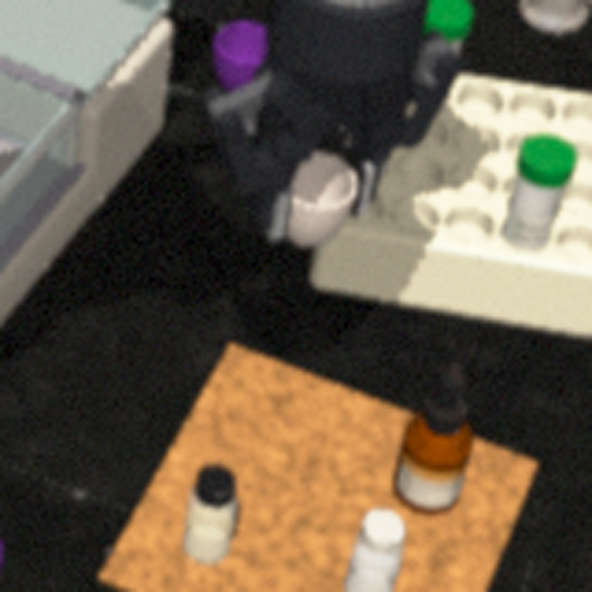

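```bash
cat > ov.py <<'E'
import sys
from bench import imaging,monitor
from h import *
# usage: x y footz camera out [crop half]
x,y,fz=map(float,sys.argv[1:4]); c=sys.argv[4]; d=imaging.capture(c); k=40
u,v=[int(i) for i in w2px(d,(x,y,fz+.018))]
big=cv2.resize(d["img"][v-k:v+k,u-k:u+k,::-1],None,fx=7,fy=7,interpolation=cv2.INTER_CUBIC)
for z,r in ((0,.0135),(.036,.021)):
    for a in np.linspace(0,2*np.pi,60):
        e=(w2px(d,(x+r*np.cos(a),y+r*np.sin(a),fz+z))-[u-k,v-k]+.5)*7; cv2.circle(big,tuple(int(j) for j in e),1,(0,0,255),-1)
cv2.imwrite(sys.argv[5],big); s=monitor.read_state(); print(s["position"],s["gripper_width"],s["time"],s["contact_force"])
E
python3 ov.py .5098 -.2644 .173 scene pics/p12.png
```

```text
[ 0.50898797 -0.26384856  0.18972648] 0.040885121490930126 17.0 [-0.01079616  0.96309083 -0.88792399]
```

View pics/p12.png

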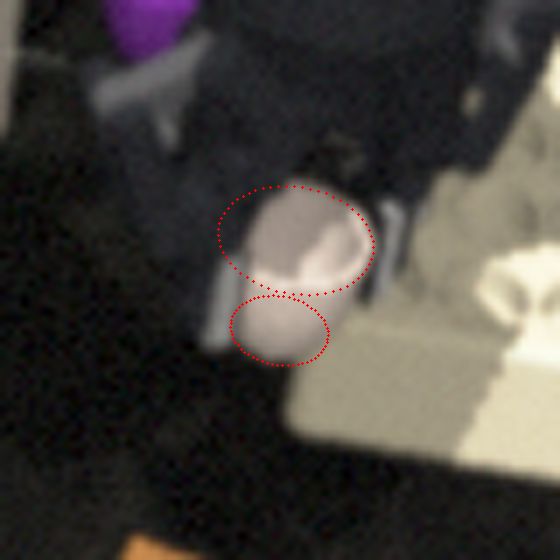

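The crucible is held upright, and its visible rim and foot match the prediction. I'll refine the pan centre using only pan corners before placing.

```bash
sed 's/^(s,S(320,352),(-.089,-.089,.117)),/(/; s/(t,T(45,437),(-.089,.089,.117)),(t,T(289,466),(-.089,-.089,.117)),//' fit.py | sed 's/^((s/(s/;s/^(s,S(243/(s,S(243/' > fit2.py; sed -i 's/^for n,d,box.*/raise SystemExit/;' fit2.py; sed -n 6,8p fit2.py; sed -i '/^raise/,$d' fit2.py; sed -i 's/^((s,/(s,/;s/^( *(s/(s/' fit2.py; python3 fit2.py
python3 - <<'E'
import pickle,cv2
from h import *
q,t=pickle.load(open("cap2.pkl","rb"))
out=[]
th=np.radians(-7.4)
for d,(u,v) in ((pickle.load(open("cap.pkl","rb"))[0],(320,245)),(pickle.load(open("cap.pkl","rb"))[1],(307,245))):
    k=45; big=cv2.resize(d["img"][v-k:v+k,u-k:u+k,::-1],None,fx=4.4*2,fy=4.4*2,interpolation=cv2.INTER_CUBIC)[:600]
    big=cv2.resize(d["img"][v-k:v+k,u-k:u+k,::-1],(400,400),interpolation=cv2.INTER_CUBIC); f=400/90
    for X,h in ((.071,.075),(.085,.117)):
        c=[(-X,-X),(-X,X),(X,X),(X,-X)]
        P=np.int32([(w2px(d,(.5377+np.cos(th)*a-np.sin(th)*b,.0065+np.sin(th)*a+np.cos(th)*b,h))-[u-k,v-k]+.5)*f for a,b in c])
        cv2.polylines(big,[P],True,(0,0,255) if X<.08 else (0,200,0),1)
    out.append(big)
cv2.imwrite("pics/panfit.png",np.hstack(out))
E
```

```text
pts=[(t,T(82,416),(-.071,.071,.075)),(t,T(255,438),(-.071,-.071,.075)),
(s,S(243,140),(.071,.071,.075)),(s,S(437,215),(.071,-.071,.075))]
fin=[(t,T(190,255)),(s,S(336,122))]
[0.539917   0.00509892] -6.962957578775869 fin x 0.05934013049321859
[[ 0.   0.2]
 [ 0.2 -0.3]
 [ 0.9  0.2]
 [ 0.6  2.1]
 [-1.1 -0.2]
 [-1.2 -0.6]]
fin world [ 0.59881948 -0.00209474  0.131     ]
```

View pics/panfit.png

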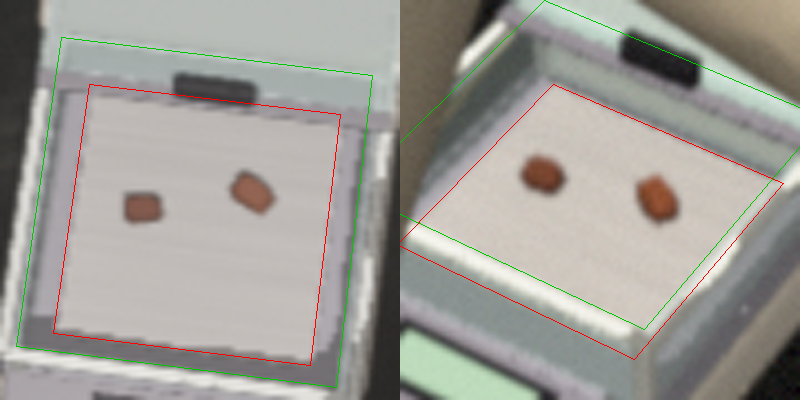

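Emit:
{"name": "apply_moves", "arguments": {"rows": [{"hand": 0.3,"tx": 0.005,"ty": 0.045,"tz": 0,"roll": 0},{"hand": 0.3,"tx": 0.013,"ty": 0.12,"tz": 0,"roll": 0},{"hand": 0.3,"tx": 0.021,"ty": 0.195,"tz": 0,"roll": 0},{"hand": 0.3,"tx": 0.029,"ty": 0.27,"tz": 0,"roll": 0},{"hand": 0.3,"tx": 0.038,"ty": 0.345,"tz": 0,"roll": 0},{"hand": 0.3,"tx": 0.045,"ty": 0.41,"tz": 0,"roll": 0},{"hand": 0.3,"tx": 0.049,"ty": 0.449,"tz": 0,"roll": 0},{"hand": 0.3,"tx": 0.049,"ty": 0.449,"tz": -0.01,"roll": 0},{"hand": 0.3,"tx": 0.049,"ty": 0.449,"tz": -0.03,"roll": 0},{"hand": 0.3,"tx": 0.049,"ty": 0.449,"tz": -0.06,"roll": 0},{"hand": 0.3,"tx": 0.049,"ty": 0.449,"tz": -0.06,"roll": 0},{"hand": 0.3,"tx": 0.049,"ty": 0.449,"tz": -0.06,"roll": 0}], "grip_force": 20}}

```text
time: 18.2
position: [0.5383, 0.0039, 0.1539]
tool_rot: [179.9, 0.1, -45.1]
contact_force: [1.2, -0.2, -0.1]
gripper_width: 0.0405
```

```bash
python3 ov.py .539 .0055 .1365 scene pics/p13.png
```

```text
[0.53901156 0.00400769 0.15472607] 0.040468006146598144 18.25 [ 0.32131281 -0.14188478  0.02487884]
```

View pics/p13.png

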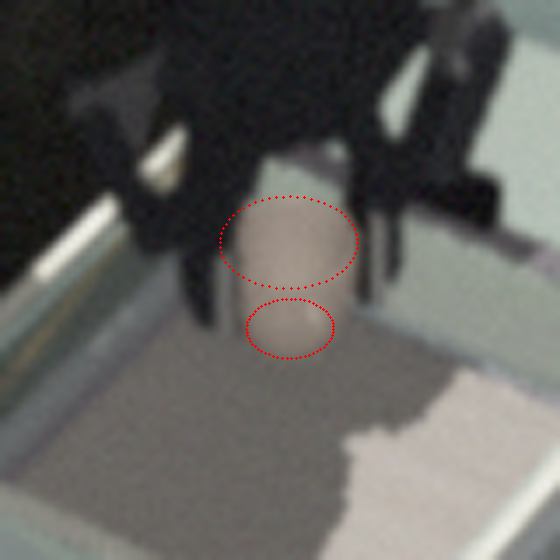

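Emit:
{"name": "apply_moves", "arguments": {"rows": [{"hand": 0.3,"tx": 0,"ty": 0.0025,"tz": -0.02,"roll": 0},{"hand": 0.3,"tx": 0,"ty": 0.0025,"tz": -0.045,"roll": 0},{"hand": 0.3,"tx": 0,"ty": 0.0025,"tz": -0.07,"roll": 0},{"hand": 0.3,"tx": 0,"ty": 0.0025,"tz": -0.085,"roll": 0},{"hand": 0.3,"tx": 0,"ty": 0.0025,"tz": -0.092,"roll": 0},{"hand": 0.3,"tx": 0,"ty": 0.0025,"tz": -0.092,"roll": 0},{"hand": 0.3,"tx": 0,"ty": 0.0025,"tz": -0.092,"roll": 0}], "grip_force": 20}}

```text
time: 18.95
position: [0.5396, 0.0065, 0.1004]
tool_rot: [-180.0, -0.1, -45.0]
contact_force: [-0.5, 0.0, -0.4]
gripper_width: 0.0407
```

```bash
python3 ov.py .539 .0055 .0815 scene pics/p14.png
```

```text
[0.53970268 0.00647011 0.1005941 ] 0.04065715505243961 19.0 [ 0.88775637 -0.10190559 -0.39762427]
```

View pics/p14.png

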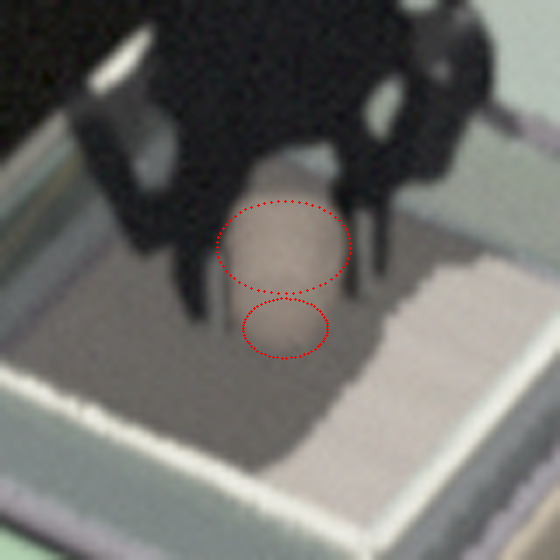

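Emit:
{"name": "apply_moves", "arguments": {"rows": [{"hand": 0.3,"tx": 0,"ty": -0.001,"tz": -0.003,"roll": 0},{"hand": 0.3,"tx": 0,"ty": -0.0015,"tz": -0.006,"roll": 0},{"hand": 0.3,"tx": 0,"ty": -0.0015,"tz": -0.009,"roll": 0},{"hand": 0.3,"tx": 0,"ty": -0.0015,"tz": -0.01,"roll": 0},{"hand": 0.3,"tx": 0,"ty": -0.0015,"tz": -0.01,"roll": 0}], "grip_force": 20}}

```text
time: 19.5
position: [0.539, 0.0057, 0.0938]
tool_rot: [180.0, 0.0, -45.0]
contact_force: [-0.1, -0.1, -0.6]
gripper_width: 0.0403
```

Emit:
{"name": "apply_moves", "arguments": {"rows": [{"hand": 0.3,"tx": 0,"ty": 0,"tz": -0.001,"roll": 0},{"hand": 0.3,"tx": 0,"ty": 0,"tz": -0.002,"roll": 0},{"hand": 0.3,"tx": 0,"ty": 0,"tz": -0.002,"roll": 0}], "grip_force": 20}}

```text
time: 19.8
position: [0.5391, 0.0057, 0.0927]
tool_rot: [180.0, 0.0, -45.0]
contact_force: [-0.2, 0.2, -0.1]
gripper_width: 0.0406
```

Emit:
{"name": "apply_moves", "arguments": {"rows": [{"hand": 0.3,"tx": 0,"ty": 0,"tz": -0.001,"roll": 0},{"hand": 0.3,"tx": 0,"ty": 0,"tz": -0.0015,"roll": 0},{"hand": 0.3,"tx": 0,"ty": 0,"tz": -0.0015,"roll": 0}], "grip_force": 20}}

```text
time: 20.1
position: [0.5392, 0.0057, 0.0922]
tool_rot: [-180.0, -0.0, -45.0]
contact_force: [-1.9, 0.1, 3.2]
gripper_width: 0.0405
```

```bash
python3 ov.py .539 .0055 .075 scene pics/p15.png
```

```text
[0.53921667 0.00564642 0.09222436] 0.04053514591621304 20.15 [-1.75730939  0.59669558  3.01133897]
```

View pics/p15.png

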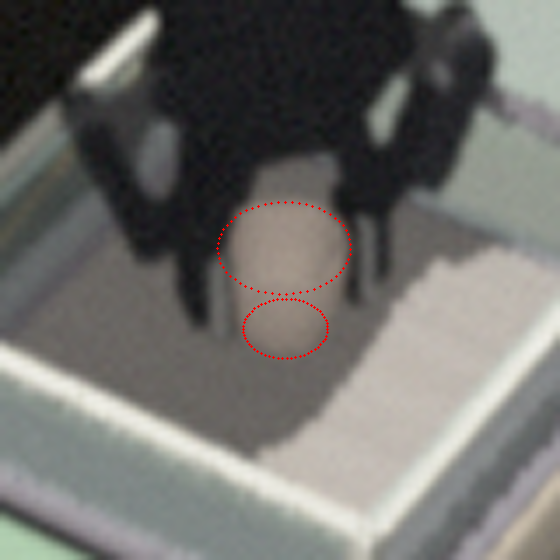

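Contact is felt at 3 N with the crucible in place. I release slowly and go straight up.

Emit:
{"name": "apply_moves", "arguments": {"rows": [{"hand": 0.46,"tx": 0,"ty": 0,"tz": 0.0005,"roll": 0},{"hand": 0.49,"tx": 0,"ty": 0,"tz": 0.0005,"roll": 0},{"hand": 0.52,"tx": 0,"ty": 0,"tz": 0.0005,"roll": 0},{"hand": 0.56,"tx": 0,"ty": 0,"tz": 0.0005,"roll": 0},{"hand": 0.6,"tx": 0,"ty": 0,"tz": 0.0005,"roll": 0},{"hand": 0.65,"tx": 0,"ty": 0,"tz": 0.0005,"roll": 0},{"hand": 0.68,"tx": 0,"ty": 0,"tz": 0.0005,"roll": 0},{"hand": 0.68,"tx": 0,"ty": 0,"tz": 0.0005,"roll": 0}], "grip_force": 20}}

```text
time: 20.95
position: [0.5392, 0.0056, 0.0922]
tool_rot: [-180.0, -0.0, -45.0]
contact_force: [0.0, 0.1, 1.0]
gripper_width: 0.0578
```

```bash
python3 ov.py .539 .0055 .075 scene pics/p16.png
```

```text
[0.53915678 0.00564815 0.09218191] 0.058164594424269696 21.0 [ 0.36524797  0.00412156 -0.2032946 ]
```

View pics/p16.png

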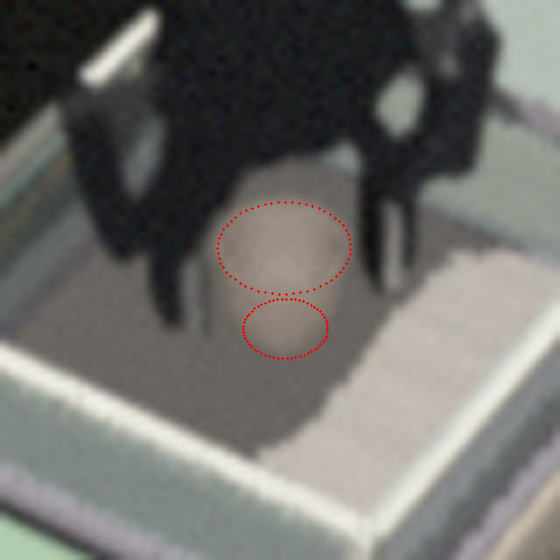

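Emit:
{"name": "apply_moves", "arguments": {"rows": [{"hand": 0.68,"tx": 0,"ty": 0,"tz": 0.02,"roll": 0},{"hand": 0.68,"tx": 0,"ty": 0,"tz": 0.06,"roll": 0},{"hand": 0.68,"tx": 0,"ty": 0,"tz": 0.13,"roll": 0},{"hand": 0.4,"tx": 0.05,"ty": 0,"tz": 0.19,"roll": 0.05},{"hand": 0.0,"tx": 0.12,"ty": -0.015,"tz": 0.19,"roll": 0.1},{"hand": 0.0,"tx": 0.207,"ty": -0.027,"tz": 0.19,"roll": 0.16},{"hand": 0.0,"tx": 0.207,"ty": -0.027,"tz": 0.19,"roll": 0.209},{"hand": 0.0,"tx": 0.207,"ty": -0.027,"tz": 0.19,"roll": 0.209},{"hand": 0.0,"tx": 0.207,"ty": -0.027,"tz": 0.19,"roll": 0.209}], "grip_force": 20}}

```text
time: 21.9
position: [0.6637, -0.0107, 0.2066]
tool_rot: [180.0, -0.0, -7.4]
contact_force: [0.5, -0.7, 0.3]
gripper_width: -0.0001
```

```bash
cp pics/p16.png /tmp; python3 ov.py .539 .0055 .075 scene pics/p17.png
python3 - <<'E'
from bench import imaging
import cv2,pickle
from h import *
q=imaging.capture("top"); t=imaging.capture("scene"); pickle.dump((q,t),open("cap3.pkl","wb"))
a=cv2.resize(q["img"][165:315,245:395,::-1],(400,400),interpolation=cv2.INTER_CUBIC)
b=cv2.resize(t["img"][160:290,240:370,::-1],(400,400),interpolation=cv2.INTER_CUBIC)
cv2.imwrite("pics/p18.png",np.hstack([a,b]))
E
```

```text
[ 0.66338179 -0.01058344  0.20669015] 0.0001363225864024765 21.95 [ 0.01981836  0.05745522 -0.24925385]
```

View pics/p17.png

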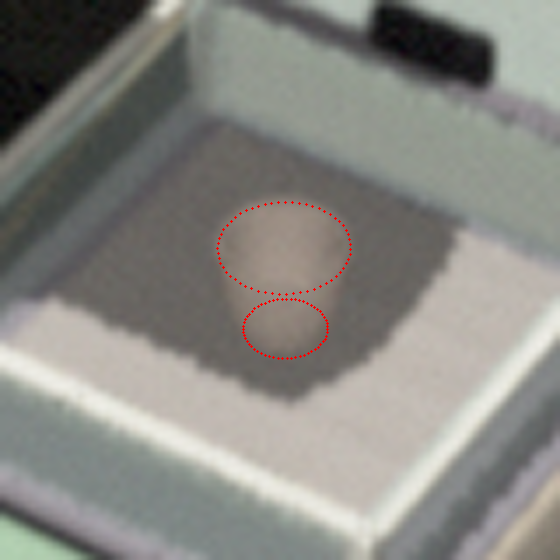

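View pics/p18.png

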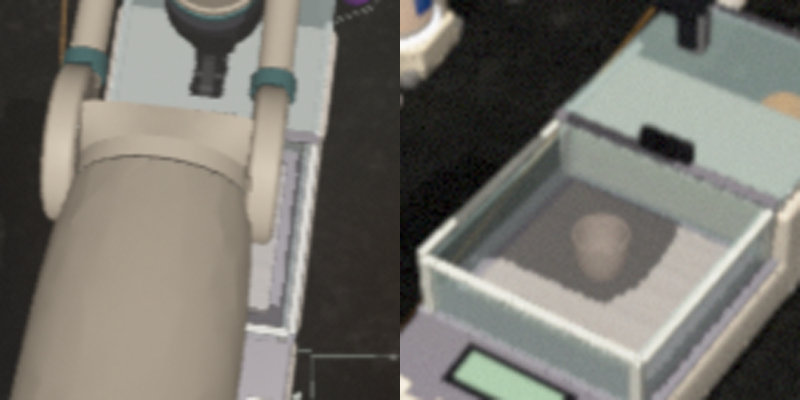

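Run:
```python
import pickle
from h import *
q,t=pickle.load(open("cap3.pkl","rb"))
u=240+666*0.325-400*.325; v=160+145*.325
X=px2w(t,u,v,.131); print(u,v,X); th=np.radians(-7.2); d=X[:2]-[.539,.0055]; print("balance xy",np.cos(th)*d[0]+np.sin(th)*d[1],-np.sin(th)*d[0]+np.cos(th)*d[1])
```

```text
326.45000000000005 207.125 [ 0.62592547 -0.00669726  0.131     ]
balance xy 0.08776875601418851 -0.0012064310153023627
```

Crucible upright at the pan's middle, at (600,245) in the right crop. The fin is at (666,145), about 88 mm behind the pan centre. Descending behind the fin.

Emit:
{"name": "apply_moves", "arguments": {"rows": [{"hand": 0,"tx": 0,"ty": 0,"tz": -0.05,"roll": 0},{"hand": 0,"tx": 0,"ty": 0,"tz": -0.09,"roll": 0},{"hand": 0,"tx": 0,"ty": 0,"tz": -0.106,"roll": 0},{"hand": 0,"tx": 0,"ty": 0,"tz": -0.106,"roll": 0},{"hand": 0,"tx": 0,"ty": 0,"tz": -0.106,"roll": 0}], "grip_force": 20}}

```text
time: 22.55
position: [0.6639, -0.0106, 0.1437]
tool_rot: [-180.0, -0.1, -7.4]
contact_force: [0.4, 0.3, 0.1]
gripper_width: -0.0003
```

Run:
```python
from bench import imaging,monitor
import cv2
t=imaging.capture("scene")
cv2.imwrite("pics/p19.png",cv2.resize(t["img"][160:260,270:390,::-1],None,fx=5,fy=5,interpolation=cv2.INTER_CUBIC))
s=monitor.read_state();print(s["position"],s["contact_force"],s["tool_rot"],s["gripper_width"])
```

```text
[ 0.66425485 -0.01063374  0.14411367] [ 0.13099555 -0.07424615  0.18104694] [-1.79998644e+02 -1.60060262e-01 -7.40171919e+00] -6.257132519147694e-05
```

View pics/p19.png

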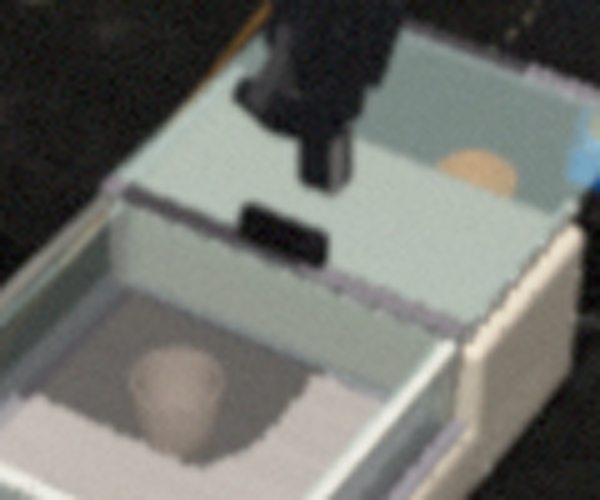

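The closed tips at (325,185) stand behind the fin at (285,235), clear of the pane. Pushing the cover shut steadily.

Emit:
{"name": "apply_moves", "arguments": {"rows": [{"hand": 0,"tx": -0.015,"ty": 0.002,"tz": -0.003,"roll": 0},{"hand": 0,"tx": -0.03,"ty": 0.0038,"tz": -0.004,"roll": 0},{"hand": 0,"tx": -0.045,"ty": 0.0057,"tz": -0.004,"roll": 0},{"hand": 0,"tx": -0.065,"ty": 0.0083,"tz": -0.004,"roll": 0},{"hand": 0,"tx": -0.085,"ty": 0.0108,"tz": -0.004,"roll": 0},{"hand": 0,"tx": -0.105,"ty": 0.0134,"tz": -0.004,"roll": 0},{"hand": 0,"tx": -0.125,"ty": 0.016,"tz": -0.004,"roll": 0},{"hand": 0,"tx": -0.145,"ty": 0.0185,"tz": -0.004,"roll": 0},{"hand": 0,"tx": -0.165,"ty": 0.021,"tz": -0.004,"roll": 0},{"hand": 0,"tx": -0.185,"ty": 0.0236,"tz": -0.004,"roll": 0},{"hand": 0,"tx": -0.205,"ty": 0.0262,"tz": -0.004,"roll": 0},{"hand": 0,"tx": -0.22,"ty": 0.028,"tz": -0.004,"roll": 0}], "grip_force": 20}}

```text
time: 23.8
position: [0.53, 0.0064, 0.1402]
tool_rot: [180.0, 0.0, -7.4]
contact_force: [1.9, 0.3, 0.9]
gripper_width: 0.0003
```

Run:
```python
from bench import imaging,monitor
import cv2
t=imaging.capture("scene")
cv2.imwrite("pics/p20.png",cv2.resize(t["img"][170:340,210:400,::-1],None,fx=3.5,fy=3.5,interpolation=cv2.INTER_CUBIC))
s=monitor.read_state();print(s["position"],s["contact_force"],s["tool_rot"],s["gripper_width"])
```

```text
[0.52816206 0.00657012 0.13996783] [-1.0041002   1.07082969  1.64654347] [ 1.79977394e+02  1.79788744e-01 -7.37685593e+00] -1.9924365405092114e-05
```

View pics/p20.png

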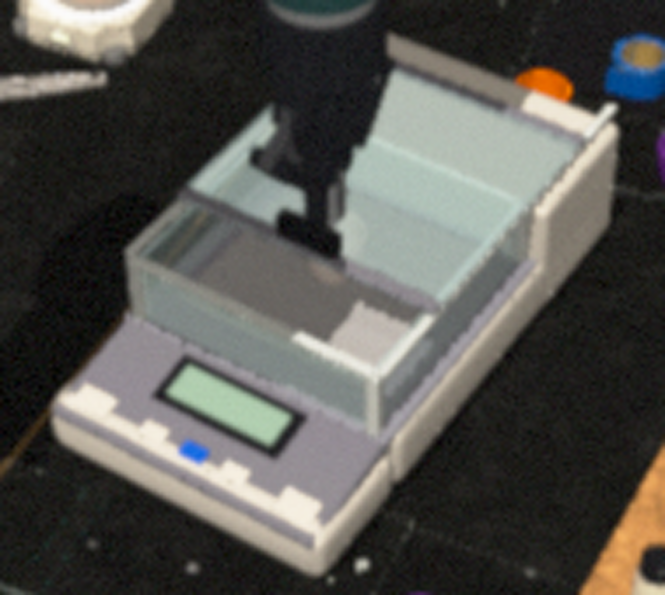

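The cover is more than half shut and follows well. Continuing, slower towards the end.

Emit:
{"name": "apply_moves", "arguments": {"rows": [{"hand": 0,"tx": -0.02,"ty": 0.0026,"tz": 0,"roll": 0},{"hand": 0,"tx": -0.04,"ty": 0.005,"tz": 0,"roll": 0},{"hand": 0,"tx": -0.06,"ty": 0.0077,"tz": 0,"roll": 0},{"hand": 0,"tx": -0.075,"ty": 0.0096,"tz": 0,"roll": 0},{"hand": 0,"tx": -0.085,"ty": 0.0108,"tz": 0,"roll": 0},{"hand": 0,"tx": -0.095,"ty": 0.0122,"tz": 0,"roll": 0},{"hand": 0,"tx": -0.102,"ty": 0.013,"tz": 0,"roll": 0}], "grip_force": 20}}

```text
time: 24.55
position: [0.4696, 0.0141, 0.1402]
tool_rot: [180.0, 0.0, -7.4]
contact_force: [1.6, 0.6, -0.3]
gripper_width: 0.0
```

Run:
```python
from bench import imaging,monitor
import cv2
t=imaging.capture("scene")
cv2.imwrite("pics/p21.png",cv2.resize(t["img"][180:320,220:380,::-1],None,fx=4,fy=4,interpolation=cv2.INTER_CUBIC))
s=monitor.read_state();print(s["position"],s["contact_force"],s["tool_rot"],s["gripper_width"])
```

```text
[0.46962253 0.01411899 0.14023725] [-0.17652715  0.05418487  0.1687477 ] [ 1.79997277e+02 -3.48901215e-02 -7.38989096e+00] 0.00013420417916095752
```

View pics/p21.png

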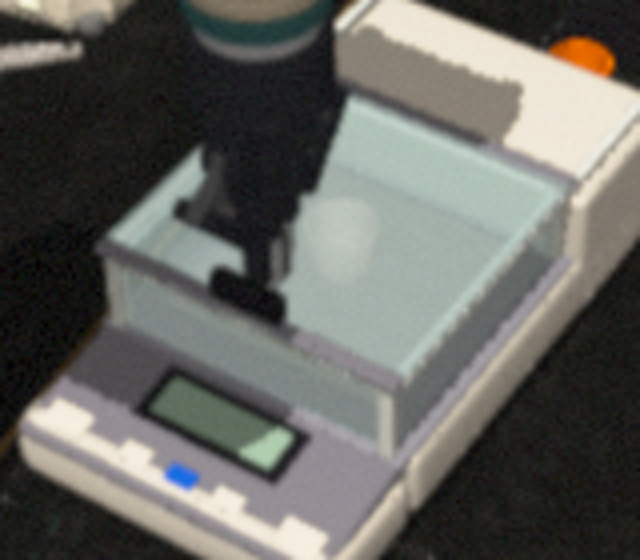

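Nearly shut. Creeping to the stop and watching the force.

Emit:
{"name": "apply_moves", "arguments": {"rows": [{"hand": 0,"tx": -0.004,"ty": 0.0005,"tz": 0,"roll": 0},{"hand": 0,"tx": -0.008,"ty": 0.001,"tz": 0,"roll": 0},{"hand": 0,"tx": -0.012,"ty": 0.0015,"tz": 0,"roll": 0},{"hand": 0,"tx": -0.012,"ty": 0.0015,"tz": 0,"roll": 0}], "grip_force": 20}}

```text
time: 25.0
position: [0.4686, 0.014, 0.1415]
tool_rot: [180.0, -0.7, -7.4]
contact_force: [10.8, -0.9, -3.6]
gripper_width: 0.0
```

Emit:
{"name": "apply_moves", "arguments": {"rows": [{"hand": 0,"tx": -0.004,"ty": 0.0005,"tz": 0,"roll": 0},{"hand": 0,"tx": -0.006,"ty": 0.0008,"tz": 0,"roll": 0},{"hand": 0,"tx": -0.006,"ty": 0.0008,"tz": 0,"roll": 0}], "grip_force": 20}}

```text
time: 25.3
position: [0.468, 0.014, 0.1423]
tool_rot: [180.0, -1.1, -7.4]
contact_force: [14.8, -1.9, -3.4]
gripper_width: 0.0
```

The stop is reached: 15 N and no further motion. Backing off, lifting and retreating.

Emit:
{"name": "apply_moves", "arguments": {"rows": [{"hand": 0,"tx": 0.015,"ty": -0.002,"tz": 0,"roll": 0},{"hand": 0,"tx": 0.035,"ty": -0.0045,"tz": 0,"roll": 0},{"hand": 0,"tx": 0.04,"ty": -0.005,"tz": 0.04,"roll": 0},{"hand": 0,"tx": 0.04,"ty": -0.005,"tz": 0.1,"roll": 0},{"hand": 0,"tx": 0.04,"ty": -0.005,"tz": 0.18,"roll": 0},{"hand": 0,"tx": -0.05,"ty": -0.2,"tz": 0.2,"roll": 0},{"hand": 0,"tx": -0.2,"ty": -0.7,"tz": 0.2,"roll": 0},{"hand": 0,"tx": -0.2,"ty": -0.7,"tz": 0.2,"roll": 0},{"hand": 0,"tx": -0.2,"ty": -0.7,"tz": 0.2,"roll": 0},{"hand": 0,"tx": -0.2,"ty": -0.7,"tz": 0.2,"roll": 0},{"hand": 0,"tx": -0.2,"ty": -0.7,"tz": 0.2,"roll": 0},{"hand": 0,"tx": -0.2,"ty": -0.7,"tz": 0.2,"roll": 0}], "grip_force": 20}}

```text
time: 26.5
position: [0.3666, -0.3189, 0.258]
tool_rot: [-179.9, 0.1, -7.4]
contact_force: [0.6, -0.0, -0.1]
gripper_width: 0.0001
```

Emit:
{"name": "apply_moves", "arguments": {"rows": [{"hand": 0,"tx": -0.1,"ty": -0.25,"tz": 0,"roll": 0},{"hand": 0,"tx": -0.1,"ty": -0.25,"tz": 0,"roll": 0},{"hand": 0,"tx": -0.1,"ty": -0.25,"tz": 0,"roll": 0},{"hand": 0,"tx": -0.1,"ty": -0.25,"tz": 0,"roll": 0},{"hand": 0,"tx": -0.1,"ty": -0.25,"tz": 0,"roll": 0}], "grip_force": 20}}

```text
time: 27.0
position: [0.3069, -0.4687, 0.2571]
tool_rot: [-179.8, 0.1, -7.6]
contact_force: [-0.4, 0.9, 0.1]
gripper_width: -0.0001
```

Run:
```python
from bench import imaging,monitor,nets
import cv2
from h import *
q=imaging.capture("top");t=imaging.capture("scene")
a=cv2.resize(q["img"][185:335,255:385,::-1],(390,450),interpolation=cv2.INTER_CUBIC)
b=cv2.resize(t["img"][190:320,230:360,::-1],(400,450),interpolation=cv2.INTER_CUBIC)
cv2.imwrite("pics/p22.png",np.hstack([a,b]));cv2.imwrite("pics/top9.png",q["img"][:,:,::-1])
for c in("top","scene"):
  for n in ("cover_grip","crucible_center","pan_center","vial_a_center","vial_c_center","dropper_bottle_center"): print(c,n,[(np.round(r["xyz"],4).tolist(),round(r["confidence"],2)) for r in nets.landmark_of(c,n)][:3])
s=monitor.read_state();print(s["position"],s["time"],s["contact_force"])
th=np.radians(-7.2)
for x in(-.089,-.095): print(x,"grip expected",.539+np.cos(th)*x,.0055+np.sin(th)*x)
```

```text
top cover_grip [([0.4523, 0.0175, 0.1319], 0.58)]
top crucible_center [([0.7901, -0.1526, 0.0189], 0.59), ([0.338, -0.1449, 0.0194], 0.52), ([0.8113, -0.0353, 0.0196], 0.45)]
top pan_center []
top vial_a_center [([0.4177, -0.2631, 0.0359], 0.5)]
top vial_c_center [([0.4243, -0.3465, 0.0323], 0.68)]
top dropper_bottle_center [([0.5006, -0.3616, 0.0582], 0.56)]
scene cover_grip [([0.4514, 0.0198, 0.1341], 0.72)]
scene crucible_center [([0.3402, -0.1459, 0.0177], 0.75), ([0.808, -0.03, 0.0138], 0.6), ([0.7936, -0.1501, 0.0166], 0.57)]
scene pan_center []
scene vial_a_center [([0.4146, -0.2595, 0.04], 0.65)]
scene vial_c_center [([0.4206, -0.3509, 0.0364], 0.76)]
scene dropper_bottle_center [([0.5059, -0.357, 0.0617], 0.56)]
[ 0.30827463 -0.46737715  0.25855479] 27.7 [-0.03698214  0.31857524 -0.10036167]
-0.089 grip expected 0.4507017915830115 0.016654657787223078
-0.095 grip expected 0.44474910337512463 0.017406657188608905
```

View pics/p22.png

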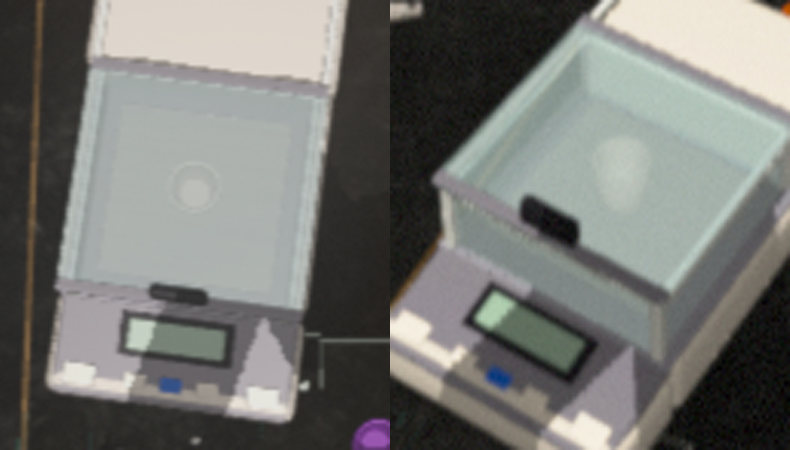

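View pics/top9.png

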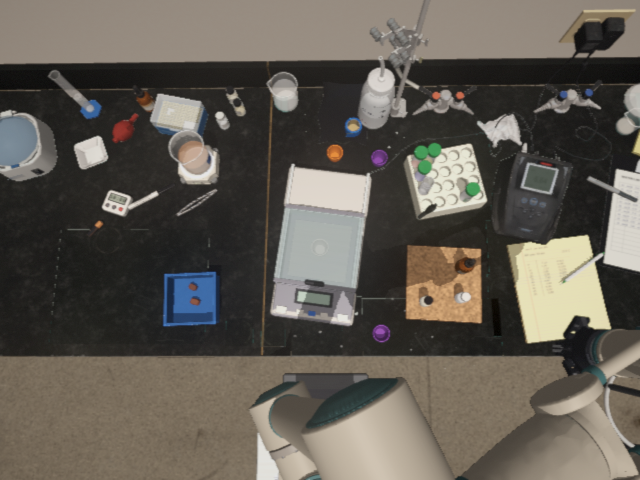

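```bash
python3 -c "
from bench import order
print(order.finish_job())"
```

```text
the job is handed in; nothing more can be done
None
```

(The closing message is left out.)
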